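# Get the valve lifter out from behind the containers

### The job

The steel valve lifter in the parts tray is boxed in by the jar, the square flask and the spray can: move all three onto the rubber mat first, leaving the lifter where it is, then stand the lifter upright in the open vise, in the middle between the jaws. Only once it stands there, put each container back in the tray on the very spot it came from, upright and released. Never tip a container or the lifter over, and leave the screwdriver, the plastic pot and the tape measure alone.

Things in the scene. Friction and masses are not known exactly. Their poses are not given: they have to be found in the camera images.
- tray: Fixed steel parts tray, 180 (its x) x 210 (its y) mm; floor top 4 mm above the bench, rim 14 mm high. Origin: centre of its underside. The lifter starts about 25 mm to +x of its centre, with one container about 60 mm from it on each of its -x, +y and -y sides (tray axes); which one stands where varies. Gaps to the lifter 10 to 30 mm. Tray x points roughly away from the robot.
- mat: Fixed flat black rubber mat, 270 (its x) x 140 (its y) mm, 4 mm thick, flat on the bench: the side area. Origin: centre of its underside. Room for the three containers in a row along its x, for example 88 mm apart.
- vise: Fixed small blue machine vise, 170 mm long along its x (T-bar at its -x end reaches -115 mm), 80 mm wide along its y. Jaws fixed open, steel-faced, 43 mm gap across its x; bed between them 30 mm above the bench, jaw tops 55 mm above the bench, jaws 80 mm long along y. Origin: on the bench under the middle of the gap.
- lifter: Plain steel valve lifter (hydraulic tappet): upright cylinder 26 mm in diameter, 65 mm tall, with a dark band round its middle, about 0.12 kg. Origin: centre of its underside, z up.
- jar: Round clear glass jar with a red screw lid, 64 mm in diameter all the way up, 110 mm tall, about 0.32 kg. Origin: centre of its underside, z up.
- flask: Square white plastic flask, 52 x 52 mm and 98 mm tall, with a round black cap 34 mm in diameter on top (115 mm in all), about 0.28 kg. Origin: centre of its underside, z up, x and y square to its flat sides.
- can: Slim round aluminium spray can with a grey band, 46 mm in diameter and 98 mm tall, narrowing to a white cap 32 mm in diameter (125 mm in all), about 0.22 kg. Origin: centre of its underside, z up.
- driver: Bystander: screwdriver lying on the bench beyond the work (x above 0.7 m). Leave alone.
- pot: Bystander: open white plastic pot, 72 mm across, 60 mm tall, standing on the bench beyond the work. Leave alone.
- tape: Bystander: yellow tape measure, 70 x 35 x 65 mm, standing on the bench beyond the work. Leave alone.

How it is judged:
By the outcome, as a careful person would: the job done as asked, in the order asked, and still so for the second after the job is handed in, with the robot touching nothing.
It also fails if it takes over 149 s, if anything falls off the work surface, if the arm or the gripper's body presses on something with over 40 N, if the wrist force passes 120 N, or if a joint passes its speed limit or range.

### The arm

A 7-joint arm with a two-finger parallel gripper is mounted at the origin on the work surface. World frame = base frame: x ahead of the robot, y to its left, z up, the work surface at z = 0. Lengths are in m, angles in rad, forces in N, time in s.
With the tool pointing down it reaches from about 0.425 to 0.875 m from the base axis. Payload 4.7 kg.
Tool frame: the origin (TCP) lies on the centre line of the jaws, within the pads' length; the fingertips stand 14 mm ahead of it and the grasp point (between the pads) lies 5 mm behind it; z points along the fingers, y is the direction in which the jaws open and shut (so a half turn about z gives the same grasp; the last joint's range is limited). The gripper opens to 87 mm and grips with 3 to 60 N. Pads are 19 mm wide; open, the fingers measure 117 mm over their backs; the gripper's body (75 mm by 190 mm) begins 51 mm behind the grasp point.
Start: joints at [-1.158, 0.321, -0.07, 1.45, 0.023, 1.371, -0.057], TCP at [0.252, 0.599, 0.237] pointing down, gripper open.
Joint ranges: [-2.86, 2.86], [-0.3, 2.09], [-1.38, 1.24], [0.06, 2.45], [-1.56, 4.7], [0.09, 2.05], [-2.69, 2.69]. Speed limits (rad/s): [2.57, 2.57, 3.14, 3.14, 3.14, 3.14, 3.14].

### API

Orientations are given as a rotation vector (axis times angle).
In Python, from bench import ctrl gives the robot as it stands. The module is installed in compiled form; this text tells all that it offers.
- The arm moves only by the tool step_arm, never from a script. Its argument "plan" is a list of rows, each a list of 3 entries, a list of its own where there are three numbers: the turn, a rotation vector about the tool's x, y, z in rad, then the shift along the tool's x, y, z in m, then the closure in counts, from 0 (fully open) to 255 (shut). In form: [[[rx, ry, rz], [x, y, z], hand], ...]. A call has exactly 10 rows; each row is the pose to reach, as a shift and turn from the pose commanded when the call began, along the tool's axes at that moment; what a row does not reach only later rows make up. A row lasts 1/8 s, in which the tool goes at most 62.5 mm and 10.7 degrees, less where a joint would pass 70% of its speed; a pose out of reach is approached as far as the arm can. A call with a gripper value outside its range is refused whole. The fingers move at their own pace and stop on an object; "squeeze" is the grip in N (left out, the last holds). Time passes only in rows, so rows that repeat a pose let the fingers close, or fill a call up. It gives the time, the measured TCP pose, the force and the opening at its end, in the units of the state.
- ctrl.get_state(): the state, without advancing time (a new reading comes with each control period).
- ctrl.get_image(name): name is "scene" or "side" or "wrist"; returns the picture (480x640x3 uint8, red, green, blue); there is no depth.
- ctrl.calibration(name): a dict with "fov_y" (degrees; the focal length in pixels is half the picture's height over the tangent of half this angle, whatever the lens; pixels are square), "cx", "cy" (the principal point, pixels), "rvec" (rotation vector, rad) and "tvec" (3), from world to camera coordinates, as OpenCV has them. Camera axes: x right, y down, z forward; pixel columns grow to the right and rows downward; lengths in m; the calibration is good to about 2 mm. A picture is of the moment at which its call begins: read the wrist's pose just before it. calibration takes no time and is no camera call; for the wrist camera it gives the pose at the moment of the call.
- ctrl.close_job(): hands the job in, once; it reports no verdict.
Trained networks look in the newest picture that a camera, given by its name, has taken for a name from the list of things; names that differ only in an ending like _2 or _b are one class to them, and where a whole thing is asked for, a point or a joint stands for the part that bears it (a point fixed in the world has none). Each returns a list of dicts, best first, with "score" (0 to 1); they miss things now and then, are a little off and sometimes report something else, mostly with a low value. They report only what shows in the picture. A call takes as long as a camera call.
- ctrl.cut_out(camera, label): "pixels" (480x640 bool, what is visible of it) and "rect" ([left, top, width, height] in pixels, round what is visible of it).
The state is a dict: "time": time; "joint_positions": joint angles; "qd": joint speeds; "joint_torque": joint torques, N m; "position": TCP position; "tool_rot": TCP orientation; "ft_force": force on the tool from outside, world axes, zero at the start; "torque": the same for the moment, N m; "grip_width": opening from 0.0 (shut) to 1.0 (fully open).
Only numpy, scipy, OpenCV 4.12 (cv2) and the standard library are available. Lean on these libraries where they do the work, as an engineer would, in place of code of your own. Each camera call takes 0.05 s, during which the arm holds its last target.

## Working session

There is one attempt and no reset: what is moved stays moved. The work goes in short steps, Python scripts to look and compute and a tool call to move; the robot and the scene stay as the last step left them, time stands still between calls to the robot, and variables do not carry over. Pictures are saved under pics/ and viewed, and the job is handed in when it is done.

Besides the shell and the picture viewer there is one more tool, called after ">>>" by a JSON object that holds its "method" and its "body". step_arm: Moves the arm, as the interface text tells. Its arguments: {"type":"object","properties":{"plan":{"type":"array"},"squeeze":{"type":"number"}},"required":["plan"]}

```bash
mkdir -p pics; cat > h.py <<'E'
import numpy as np, cv2
from bench import ctrl
from scipy.spatial.transform import Rotation as R
def snap(n,f):
    im=ctrl.get_image(n); cv2.imwrite('pics/'+f,im[:,:,::-1]); return im
def cal(n):
    c=ctrl.calibration(n); f=240/np.tan(np.radians(c['fov_y'])/2)
    K=np.array([[f,0,c['cx']],[0,f,c['cy']],[0,0,1]]); return K,np.array(c['rvec'],float),np.array(c['tvec'],float)
def ray(n,uv,z,c=None):
    K,r,t=c or cal(n); Rm=R.from_rotvec(r).as_matrix()
    C=-Rm.T@t; d=Rm.T@np.linalg.inv(K)@np.array([uv[0],uv[1],1.]); return C+d*(z-C[2])/d[2]
def proj(n,P,c=None):
    K,r,t=c or cal(n); return cv2.projectPoints(np.array(P,float).reshape(-1,3),r,t,K,None)[0][:,0]
E
python3 - <<'E'
from h import *
s=ctrl.get_state()
print({k:np.round(v,3) for k,v in s.items()})
for n in ['scene','side','wrist']:
    snap(n,n+'0.png'); c=ctrl.calibration(n); print(n,c)
E
```

```text
{'time': np.float64(0.0), 'joint_positions': array([-1.158,  0.322, -0.07 ,  1.452,  0.023,  1.371, -0.057]), 'qd': array([ 0.001,  0.001, -0.001,  0.001,  0.001,  0.002, -0.001]), 'joint_torque': array([ 1.0000e-03, -4.9129e+01, -4.0300e-01, -3.1253e+01, -6.4000e-02,
        4.4000e-02,  0.0000e+00]), 'position': array([0.252, 0.598, 0.235]), 'tool_rot': array([-6.220e-01, -3.079e+00,  3.000e-03]), 'ft_force': array([ 0.015, -0.488, -0.084]), 'torque': array([ 0.025,  0.006, -0.004]), 'grip_width': np.float64(0.996)}
scene {'fov_y': 54.50060472958957, 'cx': 321.1571503887736, 'cy': 234.3113963718677, 'rvec': array([ 2.19151102,  1.06329055, -0.40970747]), 'tvec': array([-0.38382304, -0.3262811 ,  1.24735853])}
side {'fov_y': 43.8952786151066, 'cx': 314.5177784229065, 'cy': 245.85707266638485, 'rvec': array([ 2.28435522, -0.90815066,  0.34944961]), 'tvec': array([-0.46845578,  0.35321899,  0.99246102])}
wrist {'fov_y': 59.26818399579791, 'cx': 313.74128352333275, 'cy': 240.5507692129362, 'rvec': array([-2.40490408, -1.59599682, -0.23437169]), 'tvec': array([-0.64896824, -0.03411889,  0.39144727])}
```

View pics/scene0.png

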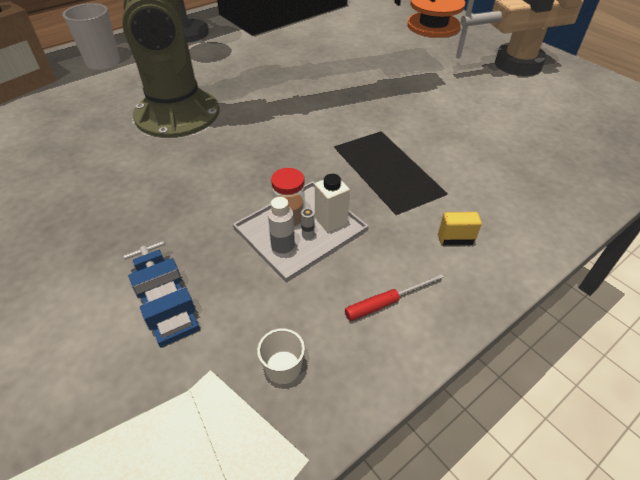

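View pics/side0.png

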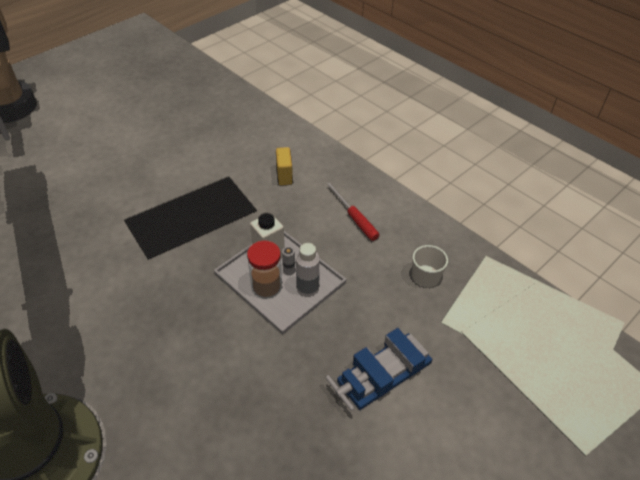

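View pics/wrist0.png

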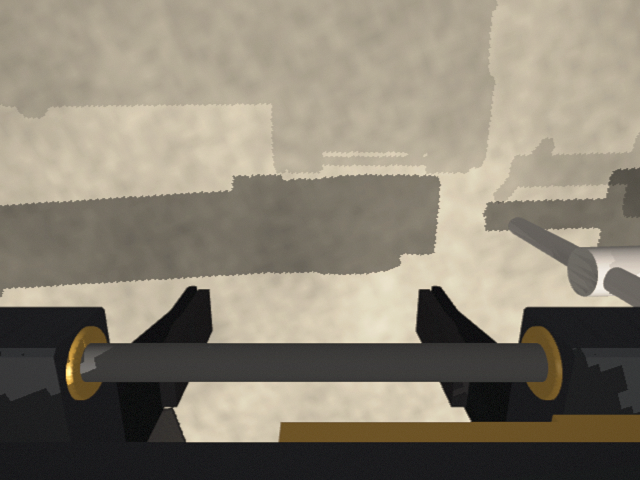

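The scene view shows the tray at around (300,228) with jar, flask and can around the lifter, the mat at (390,170) and the vise at (162,297). I'll use the networks and both cameras for positions.

```bash
cat > m.py <<'E'
from h import *
import sys,pickle
tag=sys.argv[1]; cams=sys.argv[2].split(','); names=sys.argv[3].split(',')
out={}
for n in cams:
    c=cal(n); im=snap(n,f'{n}{tag}.png'); out[n]=dict(cal=c,im=im)
    v=im.copy()
    for k in names:
        r=ctrl.cut_out(n,k)
        if r:
            out[n][k]=r[0]; print(n,k,[(round(q['score'],2),[int(a) for a in q['rect']]) for q in r[:3]])
            cs,_=cv2.findContours(r[0]['pixels'].astype(np.uint8),cv2.RETR_EXTERNAL,cv2.CHAIN_APPROX_NONE)
            cv2.drawContours(v,cs,-1,(0,255,0),1)
        else: print(n,k,'none')
    cv2.imwrite(f'pics/{n}{tag}_m.png',v[:,:,::-1])
pickle.dump(out,open(f'd{tag}.pkl','wb'))
E
python3 m.py 1 scene,side tray,mat,vise,lifter,jar,flask,can; python3 - <<'E'
from h import *
print(proj('scene',[[0,0,0],[.252,.598,.235]]),proj('side',[[0,0,0],[.252,.598,.235]]))
E
```

```text
scene tray [(0.71, [231, 181, 137, 102])]
scene mat none
scene vise [(0.56, [121, 239, 77, 108]), (0.35, [228, 181, 137, 102])]
scene lifter [(0.6, [300, 210, 11, 28])]
scene jar [(0.56, [269, 165, 35, 61])]
scene flask [(0.55, [313, 170, 37, 62])]
scene can [(0.88, [269, 195, 29, 61])]
side tray [(0.65, [214, 232, 131, 102])]
side mat [(0.57, [126, 178, 128, 78])]
side vise [(0.78, [329, 330, 101, 79]), (0.36, [250, 214, 33, 39])]
side lifter [(0.64, [285, 246, 6, 30]), (0.53, [297, 243, 20, 53])]
side jar [(0.66, [251, 240, 27, 59])]
side flask [(0.62, [250, 212, 31, 38])]
side can [(0.49, [126, 175, 127, 80])]
[[177.77021559 112.42072706]
 [415.79511684  -3.85793969]] [[ 33.39204801 457.82787344]
 [-27.55211012 117.74347214]]
```

```bash
python3 - <<'E'
import cv2,numpy as np
a=cv2.imread('pics/scene1_m.png'); b=cv2.imread('pics/side1_m.png')
def z(im,x,y,w,h,k): 
    return cv2.resize(im[y:y+h,x:x+w],None,fx=k,fy=k,interpolation=cv2.INTER_CUBIC)
cv2.imwrite('pics/z1.png',z(a,225,155,150,125,5))
cv2.imwrite('pics/z2.png',z(b,205,205,150,135,5)[:600])
cv2.imwrite('pics/z3.png',z(a,110,230,110,125,5)[:600])
cv2.imwrite('pics/z4.png',z(b,320,320,120,100,6))
E
```

```text
(no output)
```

View pics/z1.png

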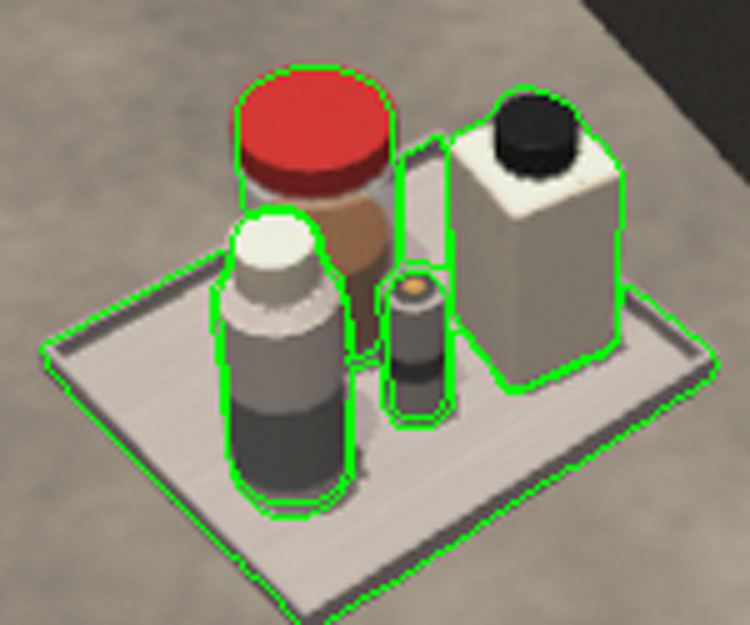

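View pics/z2.png

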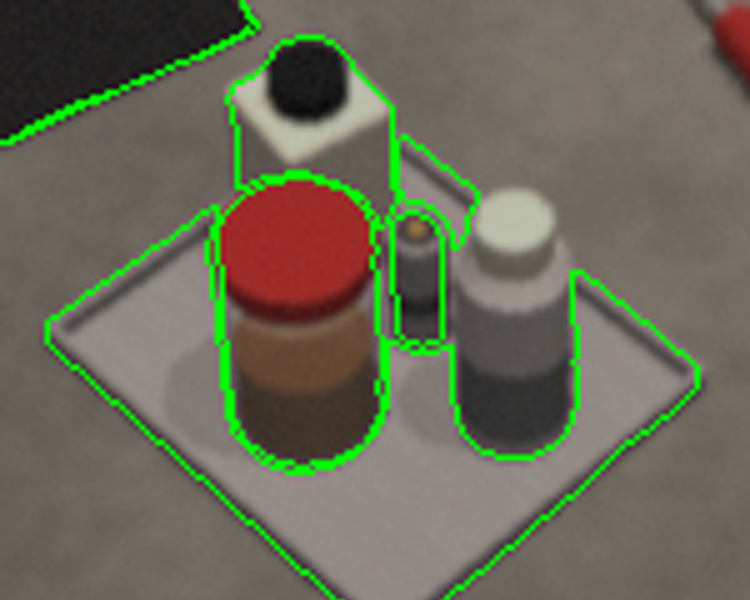

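View pics/z3.png

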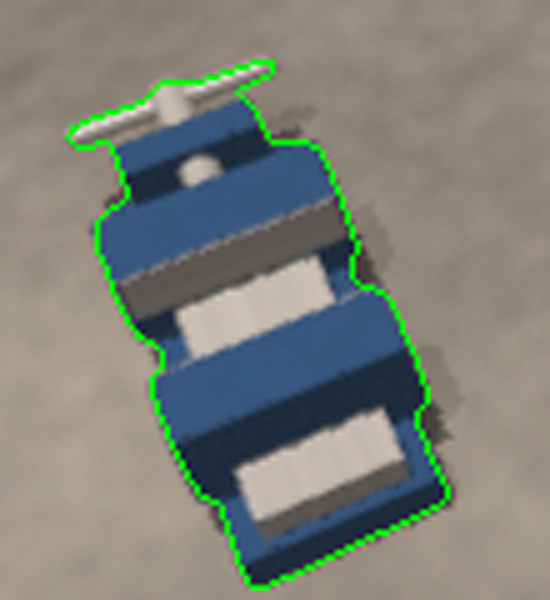

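View pics/z4.png

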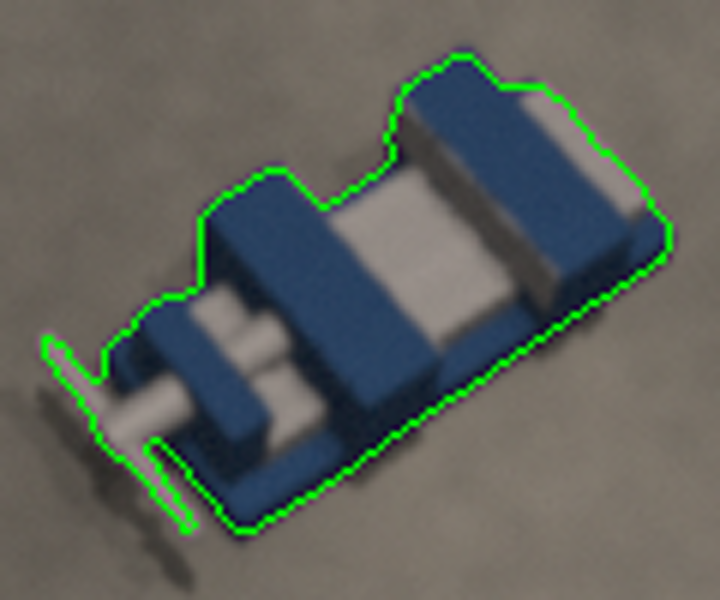

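```bash
python3 - <<'E'
from h import *
import pickle
d=pickle.load(open('d1.pkl','rb'))
S=lambda x,y:(x/5+225,y/5+155)
D=lambda x,y:(x/5+205,y/5+205)
V=lambda x,y:(x/5+110,y/5+230)
W=lambda x,y:(x/6+320,y/6+320)
cs,cd=d['scene']['cal'],d['side']['cal']
for n,a,b,z in [('jar',S(315,117),D(298,243),.114),('can',S(273,240),D(515,219),.129),('flask',S(536,128),D(308,80),.119),('lifter',S(414,288),D(417,228),.069),
 ('trayL',S(42,350),None,.014),('trayB',S(305,622),None,.014),('trayR',S(715,360),D(697,372),.014),('trayT',S(440,137),None,.014),('trayDl',None,D(47,330),.014),
 ('v1',V(118,285),W(275,170),.055),('v2',V(340,200),W(437,355),.055),('v3',V(155,378),W(410,100),.055),('v4',V(385,290),W(552,305),.055)]:
    print(n,a is not None and ray('',a,z,cs)[:2].round(4),b is not None and ray('',b,z,cd)[:2].round(4))
c,_=cv2.findContours(d['side']['mat']['pixels'].astype(np.uint8),0,1)
c=max(c,key=cv2.contourArea); p=cv2.approxPolyDP(c,4,True)[:,0]
for q in p: print('mat',q,ray('',q,.004,cd)[:2].round(4))
E
```

```text
jar [0.5143 0.0008] [ 0.512  -0.0013]
can [ 0.5742 -0.0594] [ 0.572  -0.0586]
flask [0.5758 0.0596] [0.5676 0.0575]
lifter [0.575  0.0013] [0.5751 0.0026]
trayL [ 0.4655 -0.106 ] False
trayB [ 0.6439 -0.1022] False
trayR [0.6381 0.1053] [ 0.6374 -0.0984]
trayT [0.461  0.1015] False
trayDl False [0.456  0.1021]
v1 [ 0.5247 -0.3308] [ 0.53   -0.2558]
v2 [ 0.5375 -0.2551] [ 0.5192 -0.3301]
v3 [ 0.5679 -0.3365] [ 0.5779 -0.2671]
v4 [ 0.5822 -0.2608] [ 0.5558 -0.3424]
mat [256 209] [0.6406 0.1897]
mat [225 177] [0.6554 0.3241]
mat [125 222] [0.3992 0.3594]
mat [150 258] [0.3814 0.2316]
```

```bash
cat > p.py <<'E'
# python3 p.py "x y z psi_deg" "x y z psi rows" ... : prints rows relative to first pose, chained by 10
import sys,numpy as np
def rel(a,b):
    p=np.radians(a[3]); d=np.array(b[:3])-a[:3]
    X=np.array([-np.sin(p),np.cos(p),0]);Y=np.array([np.cos(p),np.sin(p),0])
    return -np.radians(b[3]-a[3]),[d@X,d@Y,-d[2]]
if __name__=='__main__':
    a=np.array(sys.argv[1].split(),float)
    for w in sys.argv[2:]:
        b=np.array(w.split(),float)[:4]; r,s=rel(a,b)
        print('dist',round(np.linalg.norm(b[:3]-a[:3])*1000),'mm rz',round(r,3),np.round(s,4).tolist())
E
python3 - <<'E'
from h import *
K,r,t=cal('wrist'); Rm=R.from_rotvec(r).as_matrix(); C=-Rm.T@t
s=ctrl.get_state(); T=R.from_rotvec(s['tool_rot']).as_matrix()
print('cam in tool',T.T@(C-s['position']),'axes in tool\n',(T.T@Rm.T).round(3), K[0,0])
print(s['tool_rot'],np.degrees(np.arctan2(T[1,1],T[0,1])))
E
```

```text
cam in tool [ 0.08058616 -0.00016082 -0.14771117] axes in tool
 [[-0.    -0.957 -0.29 ]
 [ 1.    -0.    -0.   ]
 [ 0.    -0.29   0.957]] 421.8917007136567
[6.22239643e-01 3.07931560e+00 1.36128481e-04] 67.15206124234126
```

```bash
python3 p.py "0.252 0.599 0.237 67.15" "0.535 0 0.30 90"
```

```text
dist 665 mm rz -0.399 [-0.4934, -0.4421, -0.063]
```

>>> {"method": "step_arm", "body": {"plan": [[[0,0,-0.05],[-0.03,-0.027,-0.01],0],[[0,0,-0.1],[-0.08,-0.07,-0.03],0],[[0,0,-0.15],[-0.125,-0.11,-0.05],0],[[0,0,-0.2],[-0.17,-0.15,-0.063],0],[[0,0,-0.25],[-0.215,-0.19,-0.063],0],[[0,0,-0.3],[-0.26,-0.23,-0.063],0],[[0,0,-0.35],[-0.305,-0.27,-0.063],0],[[0,0,-0.4],[-0.35,-0.31,-0.063],0],[[0,0,-0.4],[-0.39,-0.35,-0.063],0],[[0,0,-0.4],[-0.435,-0.39,-0.063],0]], "squeeze": 25}}

```text
time: 2.2
position: [0.5023, 0.0691, 0.3]
tool_rot: [-0.003, 3.141, 0.001]
ft_force: [0.5, 0.2, -0.2]
grip_width: 1.006
```

```bash
python3 m.py 2 wrist tray,lifter,jar,flask,can,mat; python3 -c "
from h import *
s=ctrl.get_state();print(s['position'],s['tool_rot'],s['joint_positions'])"
```

```text
wrist tray [(0.87, [144, 147, 206, 166])]
wrist lifter [(0.93, [233, 250, 35, 35])]
wrist jar [(0.86, [196, 169, 86, 90])]
wrist flask [(0.73, [277, 228, 62, 87])]
wrist can none
wrist mat [(0.83, [416, 59, 201, 266]), (0.74, [0, 149, 19, 158])]
[0.50137907 0.07243488 0.29950933] [ 6.26896147e-03 -3.14133279e+00 -8.51375674e-04] [-0.58838564 -0.02149539  0.38874361  1.71360166  0.00762287  1.44802858
  1.37412992]
```

View pics/wrist2_m.png

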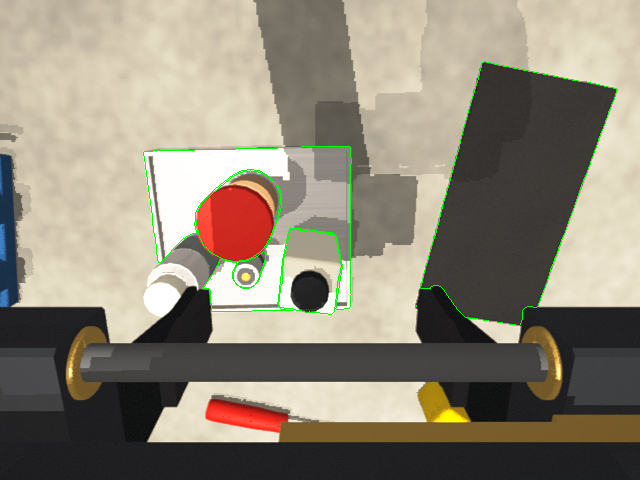

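```bash
cat > fit.py <<'E'
from h import *
from scipy.optimize import minimize
th=np.linspace(0,2*np.pi,48,endpoint=False)
def circ(r,z): return np.c_[r*np.cos(th),r*np.sin(th),0*th+z]
def sq(h,z): return np.array([[i,j,z] for i in(-h,h) for j in (-h,h)],float)
M={'jar':np.r_[circ(.032,0),circ(.032,.11)],'can':np.r_[circ(.023,0),circ(.023,.090),circ(.016,.105),circ(.016,.125)],
 'lifter':np.r_[circ(.013,0),circ(.013,.065)],'flask':np.r_[sq(.026,0),sq(.026,.098),circ(.017,.115)]}
PARTS={'can':[np.r_[circ(.023,0),circ(.023,.098)],np.r_[circ(.02,.098),circ(.016,.125)]],'flask':[np.r_[sq(.026,0),sq(.026,.098)],np.r_[circ(.017,.098),circ(.017,.115)]]}
def sil(k,p,c,ss=4):
    im=np.zeros((480*ss,640*ss),np.uint8)
    ca,sa=np.cos(p[2]),np.sin(p[2])
    for q in PARTS.get(k,[M[k]]):
        w=q@np.array([[ca,sa,0],[-sa,ca,0],[0,0,1]])+[p[0],p[1],p[3]]
        u=proj('',w,c); h=cv2.convexHull((u*ss+ss/2).round().astype(np.int32)); cv2.fillConvexPoly(im,h,1)
    return im
def fit(k,views,p0,z=.004,ss=4,yaw=False):
    big=[(c,cv2.resize(m.astype(np.uint8),None,fx=ss,fy=ss,interpolation=0)) for c,m in views]
    def f(v):
        p=[v[0],v[1],v[2]*10 if yaw else 0,z]; e=0
        for c,b in big:
            s=sil(k,p,c,ss); e+=1-(s&b).sum()/(s|b).sum()
        return e
    x0=[p0[0],p0[1]]+([0] if yaw else [])
    n=len(x0); S=np.vstack([x0]+[np.array(x0)+np.eye(n)[i]*.008 for i in range(n)])
    r=minimize(f,x0,method='Nelder-Mead',options=dict(initial_simplex=S,xatol=2e-4,fatol=1e-4))
    return r.x,r.fun
E
python3 - <<'E'
from fit import *
import pickle
d=pickle.load(open('d1.pkl','rb'));d.update(pickle.load(open('d2.pkl','rb')))
g={'jar':(.513,0),'can':(.573,-.059),'flask':(.572,.058),'lifter':(.575,.002)}
for k,vs in [('jar',['wrist']),('jar',['side']),('flask',['wrist']),('flask',['scene']),('flask',['wrist','scene']),('can',['scene']),('lifter',['scene']),('lifter',['wrist'])]:
    x,e=fit(k,[(d[n]['cal'],d[n][k]['pixels']) for n in vs],g[k],yaw=k=='flask'); print(k,vs,x.round(4),np.degrees(x[2]*10).round(1) if len(x)>2 else '',round(e,3))
c=d['wrist']['cal']
for n,uv,z in [('tl',(145,151),.014),('tr',(350,147),.014),('br',(350,308),.014),('jarlid',(236,223),.114),('lifttop',(246,275),.069),('flaskcap',(310,291),.119),('cancap',(158,298),.129)]: print(n,ray('',uv,z,c)[:2].round(4))
cc,_=cv2.findContours(d['wrist']['mat']['pixels'].astype(np.uint8),0,1)
p=cv2.approxPolyDP(max(cc,key=cv2.contourArea),4,True)[:,0]
for q in p: print('mat',q,ray('',q,.004,c)[:2].round(4))
v=d['wrist']['im'][130:330,130:370];cv2.imwrite('pics/z5.png',cv2.resize(v,None,fx=3.3,fy=3,interpolation=2)[:,:,::-1]) if 0 else cv2.imwrite('pics/z5.png',cv2.resize(v,None,fx=3,fy=3,interpolation=2)[:,:,::-1])
E
```

```text
jar ['wrist'] [0.5097 0.0042]  0.057
jar ['side'] [0.5137 0.0049]  0.061
flask ['wrist'] [ 0.5685  0.0652 -0.0127] -7.3 0.071
flask ['scene'] [ 0.5694  0.0635 -0.0209] -12.0 0.041
flask ['wrist', 'scene'] [ 0.5695  0.0641 -0.0151] -8.6 0.12
can ['scene'] [ 0.5712 -0.058 ]  0.082
lifter ['scene'] [0.5723 0.0029]  0.14
lifter ['wrist'] [0.5721 0.0037]  0.295
tl [ 0.4591 -0.1009]
tr [0.4549 0.1059]
br [0.6329 0.1106]
jarlid [0.508  0.0059]
lifttop [0.5713 0.0044]
flaskcap [0.566  0.0663]
cancap [ 0.568  -0.0588]
mat [484  61] [0.3735 0.235 ]
mat [420 287] [0.6114 0.1905]
mat [440 286] [0.6102 0.2131]
mat [465 317] [0.6491 0.2456]
mat [519 325] [0.6594 0.31  ]
mat [522 310] [0.6401 0.3107]
mat [538 305] [0.6337 0.3282]
mat [616  89] [0.399  0.3689]
```

View pics/z5.png

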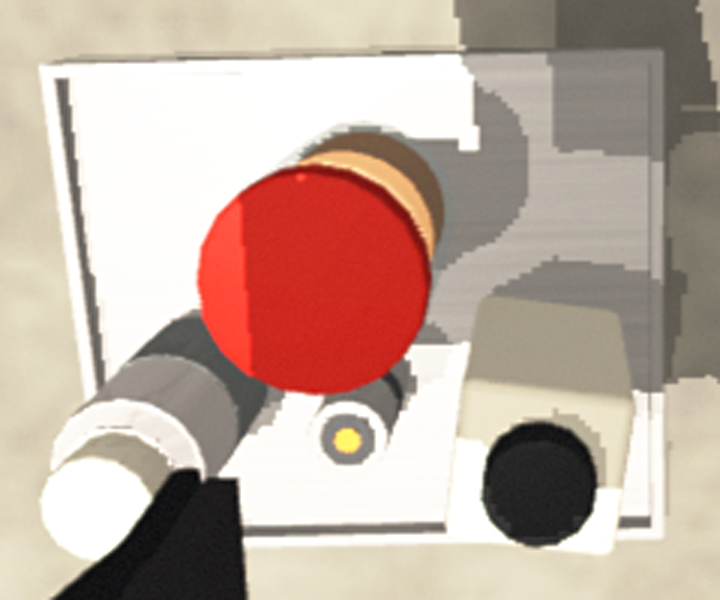

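The wrist view shows the jar lid at (236,223), lifter at (246,275), flask cap at (310,291), can cap at (158,298) and the mat on the right. The fits agree to about 4 mm. I'll grasp the jar first.

>>> {"method": "step_arm", "body": {"plan": [[[0,0,0],[-0.005,-0.035,0.03],0],[[0,0,0],[-0.01,-0.068,0.06],0],[[0,0,0],[-0.01,-0.068,0.1],0],[[0,0,0],[-0.01,-0.068,0.14],0],[[0,0,0],[-0.01,-0.068,0.175],0],[[0,0,0],[-0.01,-0.068,0.205],0],[[0,0,0],[-0.01,-0.068,0.22],0],[[0,0,0],[-0.01,-0.068,0.225],0],[[0,0,0],[-0.01,-0.068,0.225],120],[[0,0,0],[-0.01,-0.068,0.225],120]], "squeeze": 30}}

```text
time: 3.8
position: [0.5129, 0.0029, 0.0757]
tool_rot: [-0.002, 3.139, 0.001]
ft_force: [0.7, -0.4, -0.1]
grip_width: 0.85
```

>>> {"method": "step_arm", "body": {"plan": [[[0,0,0],[0,0,0],140],[[0,0,0],[0,0,0],140],[[0,0,0],[0,0,0],140],[[0,0,0],[0,0,-0.005],140],[[0,0,0],[0,0,-0.02],140],[[0,0,0],[0,0,-0.045],140],[[0,0,0],[0,0,-0.075],140],[[0,0,0],[0,0,-0.105],140],[[0,0,0],[0,0.015,-0.13],140],[[0,0,0],[0,0.045,-0.145],140]]}}

```text
time: 5.05
position: [0.5123, 0.0462, 0.2216]
tool_rot: [0.004, 3.14, -0.0]
ft_force: [-0.3, 0.8, -3.8]
grip_width: 0.728
```

>>> {"method": "step_arm", "body": {"plan": [[[0,0,0],[-0.002,0.04,0],140],[[0,0,0],[-0.004,0.085,0],140],[[0,0,0],[-0.006,0.13,0],140],[[0,0,0],[-0.008,0.175,0.01],140],[[0,0,0],[-0.008,0.21,0.03],140],[[0,0,0],[-0.008,0.228,0.06],140],[[0,0,0],[-0.008,0.228,0.095],140],[[0,0,0],[-0.008,0.228,0.125],140],[[0,0,0],[-0.008,0.228,0.14],140],[[0,0,0],[-0.008,0.228,0.145],140]]}}

```text
time: 6.3
position: [0.5187, 0.2749, 0.0754]
tool_rot: [0.001, -3.139, 0.003]
ft_force: [-10.9, -4.8, 19.3]
grip_width: 0.729
```

>>> {"method": "step_arm", "body": {"plan": [[[0,0,0],[0,0,0],100],[[0,0,0],[0,0,0],60],[[0,0,0],[0,0,0],0],[[0,0,0],[0,0,0],0],[[0,0,0],[0,0,-0.02],0],[[0,0,0],[0,0,-0.06],0],[[0,0,0],[0,0,-0.11],0],[[0,0,0.1],[0,0,-0.15],0],[[0,0,0.28],[0,-0.04,-0.19],0],[[0,0,0.46],[0,-0.1,-0.22],0]]}}

```text
time: 7.55
position: [0.52, 0.1805, 0.2948]
tool_rot: [0.717, 3.056, 0.003]
ft_force: [0.5, -0.0, -0.4]
grip_width: 1.0
```

```bash
python3 p.py "0.5195 0.1757 0.295 63.64" "0.569 0.063 0.30 -8"
```

```text
dist 123 mm rz 1.25 [-0.0944, -0.079, -0.005]
```

>>> {"method": "step_arm", "body": {"plan": [[[0,0,0.17],[-0.015,-0.012,0],0],[[0,0,0.34],[-0.03,-0.025,0],0],[[0,0,0.51],[-0.045,-0.037,0],0],[[0,0,0.68],[-0.06,-0.05,0],0],[[0,0,0.85],[-0.075,-0.062,0],0],[[0,0,1.02],[-0.09,-0.075,0],0],[[0,0,1.15],[-0.0945,-0.079,0],0],[[0,0,1.25],[-0.0945,-0.079,0],0],[[0,0,1.25],[-0.0945,-0.079,0],0],[[0,0,1.25],[-0.0945,-0.079,0],0]]}}

```text
time: 8.8
position: [0.5695, 0.0673, 0.2927]
tool_rot: [2.367, 2.065, 0.001]
ft_force: [-0.4, -0.5, 0.4]
grip_width: 0.999
```

```bash
python3 m.py 3 wrist lifter,flask,can; python3 -c "
from fit import *
import pickle
d=pickle.load(open('d3.pkl','rb'))
g={'can':(.573,-.059),'flask':(.572,.058),'lifter':(.575,.002)}
for k in g:
  if k in d['wrist']:
    x,e=fit(k,[(d['wrist']['cal'],d['wrist'][k]['pixels'])],g[k],yaw=k=='flask');print(k,x,e)
s=ctrl.get_state();print(s['position'],s['tool_rot'],s['joint_positions'])"
```

```text
wrist lifter [(0.86, [313, 246, 28, 33])]
wrist flask [(0.65, [283, 169, 61, 77])]
wrist can [(0.71, [310, 281, 46, 60]), (0.57, [83, 0, 292, 62])]
can [ 0.57071036 -0.04352699] 0.3508401694619425
flask [ 0.56972886  0.06719937 -0.01404623] 0.054828619835787795
lifter [0.57203858 0.0046982 ] 0.18745587196987523
[0.56944136 0.06725157 0.29255834] [-2.36837353e+00 -2.06407110e+00 -2.47340338e-04] [-0.64606185  0.14118355  0.54081585  1.57920312 -0.07321484  1.44135759
 -0.237283  ]
```

View pics/wrist3_m.png

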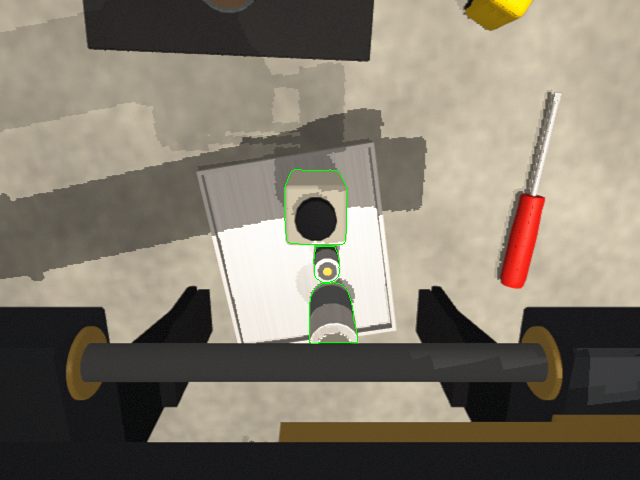

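>>> {"method": "step_arm", "body": {"plan": [[[0,0,0],[-0.002,0,0.03],0],[[0,0,0],[-0.002,0,0.08],0],[[0,0,0],[-0.002,0,0.13],0],[[0,0,0],[-0.002,0,0.17],0],[[0,0,0],[-0.002,0,0.2],0],[[0,0,0],[-0.002,0,0.216],0],[[0,0,0],[-0.002,0,0.216],100],[[0,0,0],[-0.002,0,0.216],140],[[0,0,0],[-0.002,0,0.216],140],[[0,0,0],[-0.002,0,0.216],140]], "squeeze": 30}}

```text
time: 10.25
position: [0.5698, 0.0653, 0.0774]
tool_rot: [2.369, 2.063, 0.002]
ft_force: [-1.0, 0.1, -0.3]
grip_width: 0.63
```

>>> {"method": "step_arm", "body": {"plan": [[[0,0,0],[0,0,0],160],[[0,0,0],[0,0,0],160],[[0,0,0],[0,0,-0.005],160],[[0,0,0],[0,0,-0.02],160],[[0,0,0],[0,0,-0.05],160],[[0,0,0],[0,0,-0.085],160],[[0,0,0],[0,0,-0.115],160],[[0,0,0],[0.01,0,-0.135],160],[[0,0,0],[0.04,0.003,-0.14],160],[[0,0,0],[0.08,0.006,-0.14],160]]}}

```text
time: 11.5
position: [0.5866, 0.1429, 0.2181]
tool_rot: [2.372, 2.059, 0.002]
ft_force: [0.5, -0.5, -2.8]
grip_width: 0.595
```

>>> {"method": "step_arm", "body": {"plan": [[[0,0,0],[0.04,0.003,0],160],[[0,0,0],[0.075,0.006,0],160],[[0,0,0],[0.1,0.009,0],160],[[0,0,0],[0.115,0.009,0.015],160],[[0,0,0],[0.12,0.009,0.045],160],[[0,0,0],[0.12,0.009,0.08],160],[[0,0,0],[0.12,0.009,0.11],160],[[0,0,0],[0.12,0.009,0.13],160],[[0,0,0],[0.12,0.009,0.137],160],[[0,0,0],[0.12,0.009,0.14],160]]}}

```text
time: 12.75
position: [0.6115, 0.2609, 0.0773]
tool_rot: [-2.369, -2.063, 0.001]
ft_force: [-3.8, -3.0, 7.1]
grip_width: 0.594
```

>>> {"method": "step_arm", "body": {"plan": [[[0,0,0],[0,0,0],100],[[0,0,0],[0,0,0],45],[[0,0,0],[0,0,0],45],[[0,0,0],[0,0,-0.015],45],[[0,0,0],[0,0,-0.06],45],[[0,0,0],[0,0,-0.115],0],[[0,0,0],[0,0,-0.17],0],[[0,0,-0.04],[-0.035,0.001,-0.205],0],[[0,0,-0.08],[-0.09,0.002,-0.215],0],[[0,0,-0.14],[-0.145,0.003,-0.215],0]]}}

```text
time: 14.0
position: [0.5952, 0.1156, 0.2945]
tool_rot: [2.215, 2.224, 0.007]
ft_force: [1.1, 0.1, -0.2]
grip_width: 0.998
```

```bash
python3 p.py "0.5947 0.117 0.292 0" "0.571 -0.059 0.29 0"
```

```text
dist 178 mm rz -0.0 [-0.176, -0.0237, 0.002]
```

>>> {"method": "step_arm", "body": {"plan": [[[0,0,0],[-0.045,-0.006,0],0],[[0,0,0],[-0.09,-0.012,0],0],[[0,0,0],[-0.135,-0.018,0],0],[[0,0,0],[-0.165,-0.022,0],0],[[0,0,0],[-0.176,-0.024,0],0],[[0,0,0],[-0.176,-0.024,0],0],[[0,0,0],[-0.176,-0.024,0],0],[[0,0,0],[-0.176,-0.024,0],0],[[0,0,0],[-0.176,-0.024,0],0],[[0,0,0],[-0.176,-0.024,0],0]]}}

```text
time: 15.25
position: [0.571, -0.0585, 0.2914]
tool_rot: [-2.219, -2.224, 0.0]
ft_force: [0.4, -0.5, -0.4]
grip_width: 1.003
```

```bash
python3 m.py 4 wrist lifter,can; python3 -c "
from fit import *
import pickle
d=pickle.load(open('d4.pkl','rb'))
g={'can':(.573,-.059),'lifter':(.575,.002)}
for k in g:
  if k in d['wrist']:
    x,e=fit(k,[(d['wrist']['cal'],d['wrist'][k]['pixels'])],g[k],yaw=k=='flask');print(k,x,e)
s=ctrl.get_state();print(s['position'],s['tool_rot'],s['joint_positions'])"
```

```text
wrist lifter [(0.61, [302, 117, 32, 29])]
wrist can [(0.71, [287, 170, 53, 66])]
can [ 0.56971896 -0.05471205] 0.0586526825332796
lifter [0.57217769 0.00405157] 0.07599225556631173
[ 0.57097515 -0.05882774  0.29148377] [2.21906227e+00 2.22377506e+00 5.54858207e-05] [-0.485237    0.14698068  0.60963634  1.58137103 -0.08468822  1.43985376
  0.13252135]
```

View pics/wrist4_m.png

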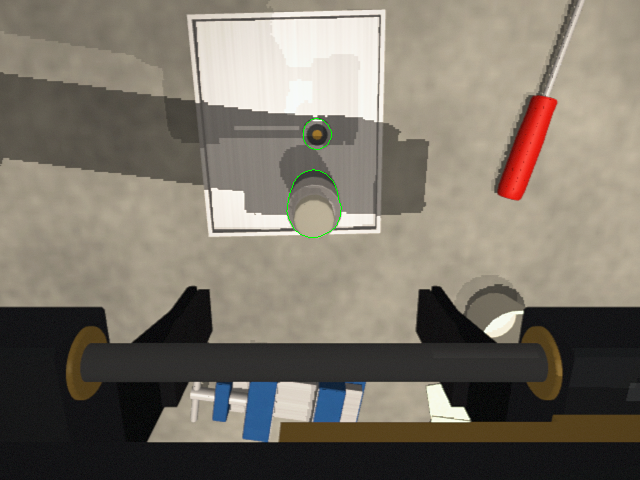

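>>> {"method": "step_arm", "body": {"plan": [[[0,0,0],[0.002,0,0.03],0],[[0,0,0],[0.002,0,0.08],0],[[0,0,0],[0.002,0,0.13],0],[[0,0,0],[0.002,0,0.17],0],[[0,0,0],[0.002,0,0.2],0],[[0,0,0],[0.002,0,0.213],0],[[0,0,0],[0.002,0,0.213],140],[[0,0,0],[0.002,0,0.213],170],[[0,0,0],[0.002,0,0.213],170],[[0,0,0],[0.002,0,0.213],170]], "squeeze": 25}}

```text
time: 16.65
position: [0.5715, -0.0569, 0.0794]
tool_rot: [2.219, 2.223, 0.002]
ft_force: [0.8, 0.9, 0.4]
grip_width: 0.631
```

```bash
python3 p.py "0.571 -0.057 0.079 0" "0.426 0.291 0.079 0"
```

```text
dist 377 mm rz -0.0 [0.348, -0.145, -0.0]
```

>>> {"method": "step_arm", "body": {"plan": [[[0,0,0],[0,0,0],170],[[0,0,0],[0,0,0],170],[[0,0,0],[0,0,0],170],[[0,0,0],[0,0,-0.005],170],[[0,0,0],[0,0,-0.02],170],[[0,0,0],[0,0,-0.05],170],[[0,0,0],[0,0,-0.085],170],[[0,0,0],[0,0,-0.115],170],[[0,0,0],[0.005,0,-0.135],170],[[0,0,0],[0.03,-0.01,-0.14],170]]}}

```text
time: 17.9
position: [0.562, -0.029, 0.2211]
tool_rot: [2.221, 2.217, 0.004]
ft_force: [-0.1, 1.4, -2.0]
grip_width: 0.524
```

>>> {"method": "step_arm", "body": {"plan": [[[0,0,0],[0.04,-0.017,0],170],[[0,0,0],[0.085,-0.036,0],170],[[0,0,0],[0.13,-0.055,0],170],[[0,0,0],[0.175,-0.075,0],170],[[0,0,0],[0.22,-0.095,0],170],[[0,0,0],[0.265,-0.115,0],170],[[0,0,0],[0.295,-0.128,0],170],[[0,0,0],[0.315,-0.135,0.01],170],[[0,0,0],[0.318,-0.135,0.035],170],[[0,0,0],[0.318,-0.135,0.07],170]]}}

```text
time: 19.15
position: [0.4262, 0.2909, 0.1483]
tool_rot: [2.219, 2.223, 0.003]
ft_force: [0.6, 0.2, -2.8]
grip_width: 0.523
```

>>> {"method": "step_arm", "body": {"plan": [[[0,0,0],[0,0,0.03],170],[[0,0,0],[0,0,0.052],170],[[0,0,0],[0,0,0.065],170],[[0,0,0],[0,0,0.07],170],[[0,0,0],[0,0,0.07],120],[[0,0,0],[0,0,0.07],60],[[0,0,0],[0,0,0.07],60],[[0,0,0],[0,0,0.055],60],[[0,0,0],[0,0,0.01],60],[[0,0,0],[0,0,-0.045],60]]}}

```text
time: 20.4
position: [0.4248, 0.2904, 0.1951]
tool_rot: [2.219, 2.223, -0.001]
ft_force: [1.1, 0.2, 0.5]
grip_width: 0.765
```

```bash
python3 m.py 5 scene,side lifter,jar,flask,can,vise; python3 p.py "0.426 0.291 0.194 0" "0.49 -0.29 0.29 80"
```

```text
scene lifter [(0.94, [302, 205, 11, 35])]
scene jar [(0.74, [371, 119, 41, 56])]
scene flask [(0.6, [397, 144, 37, 55])]
scene can [(0.98, [357, 97, 21, 57])]
scene vise [(0.63, [123, 242, 75, 105])]
side lifter [(0.87, [281, 248, 11, 29])]
side jar [(0.79, [174, 168, 29, 55])]
side flask [(0.58, [209, 158, 33, 50])]
side can [(0.77, [133, 186, 27, 55])]
side vise [(0.78, [326, 328, 104, 80])]
dist 592 mm rz -1.396 [-0.581, 0.064, -0.096]
```

View pics/scene5_m.png

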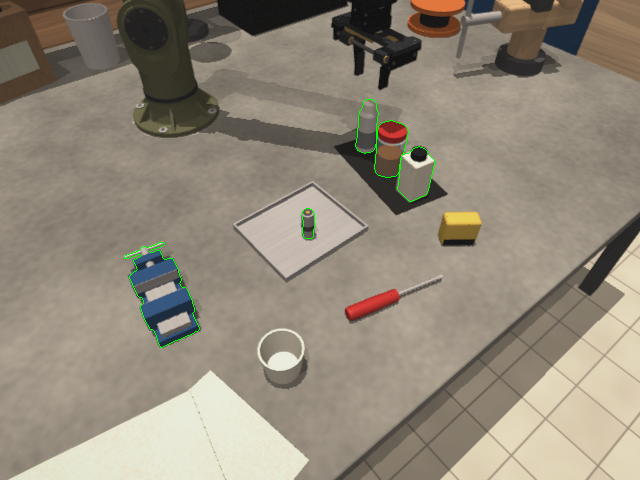

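The scene view shows the can, jar and flask upright on the mat (bases near (366,152), (389,177) and (415,198)), with the lifter alone in the tray at (307,224). Next is a look at the vise from above.

>>> {"method": "step_arm", "body": {"plan": [[[0,0,-0.05],[0,0.005,-0.04],0],[[0,0,-0.15],[-0.03,0.02,-0.075],0],[[0,0,-0.3],[-0.08,0.035,-0.09],0],[[0,0,-0.45],[-0.135,0.05,-0.096],0],[[0,0,-0.6],[-0.19,0.06,-0.096],0],[[0,0,-0.75],[-0.245,0.07,-0.096],0],[[0,0,-0.9],[-0.3,0.08,-0.096],0],[[0,0,-1.05],[-0.355,0.08,-0.096],0],[[0,0,-1.2],[-0.41,0.08,-0.096],0],[[0,0,-1.35],[-0.46,0.08,-0.096],0]]}}

```text
time: 22.25
position: [0.5058, -0.1711, 0.2894]
tool_rot: [0.336, 3.123, 0.0]
ft_force: [0.7, 0.9, 0.7]
grip_width: 1.003
```

```bash
python3 -c "
from h import *
s=ctrl.get_state();print(s['position'],s['tool_rot'],s['joint_positions'])"; python3 p.py "0.506 -0.169 0.29 77.35" "0.53 -0.30 0.27 80"
```

```text
[ 0.50579246 -0.17109494  0.28941034] [3.36208554e-01 3.12330638e+00 1.10529253e-04] [-0.47289526  0.0449897   0.78183352  1.68181159 -0.03213964  1.42769363
  1.66934211]
dist 135 mm rz -0.046 [-0.0521, -0.1226, 0.02]
```

>>> {"method": "step_arm", "body": {"plan": [[[0,0,-0.02],[-0.017,-0.04,0.005],0],[[0,0,-0.046],[-0.035,-0.08,0.012],0],[[0,0,-0.046],[-0.045,-0.105,0.018],0],[[0,0,-0.046],[-0.05,-0.118,0.02],0],[[0,0,-0.046],[-0.052,-0.1226,0.02],0],[[0,0,-0.046],[-0.052,-0.1226,0.02],0],[[0,0,-0.046],[-0.052,-0.1226,0.02],0],[[0,0,-0.046],[-0.052,-0.1226,0.02],0],[[0,0,-0.046],[-0.052,-0.1226,0.02],0],[[0,0,-0.046],[-0.052,-0.1226,0.02],0]]}}

```text
time: 23.5
position: [0.5304, -0.2998, 0.2696]
tool_rot: [0.271, 3.13, 0.0]
ft_force: [-1.2, 1.1, -0.1]
grip_width: 0.996
```

```bash
python3 m.py 6 wrist vise; python3 -c "
from h import *
s=ctrl.get_state();print(s['position'],s['tool_rot'],s['joint_positions'])"
```

```text
wrist vise [(0.87, [272, 87, 98, 206])]
[ 0.5303     -0.29993598  0.26950826] [2.71007050e-01 3.12980600e+00 2.05664924e-04] [-0.23613432  0.28738879  0.87346683  1.53599878 -0.22167855  1.42170124
  2.04816366]
```

View pics/wrist6.png

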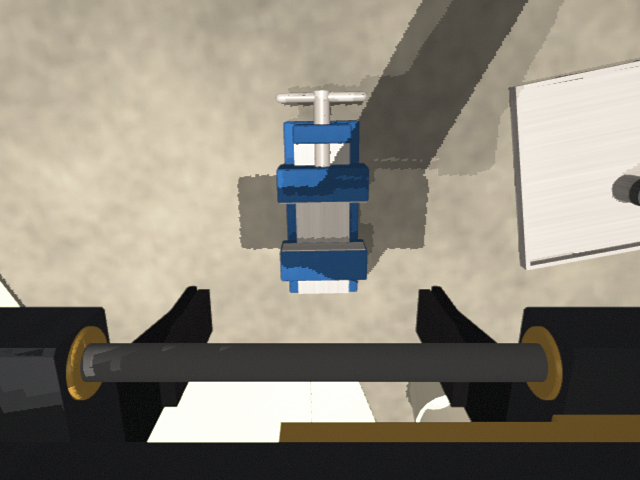

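```bash
python3 -c "
import cv2
v=cv2.imread('pics/wrist6.png')[150:300,260:390];cv2.imwrite('pics/z6.png',cv2.resize(v,None,fx=4,fy=4,interpolation=2))"
```

```text
(no output)
```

View pics/z6.png

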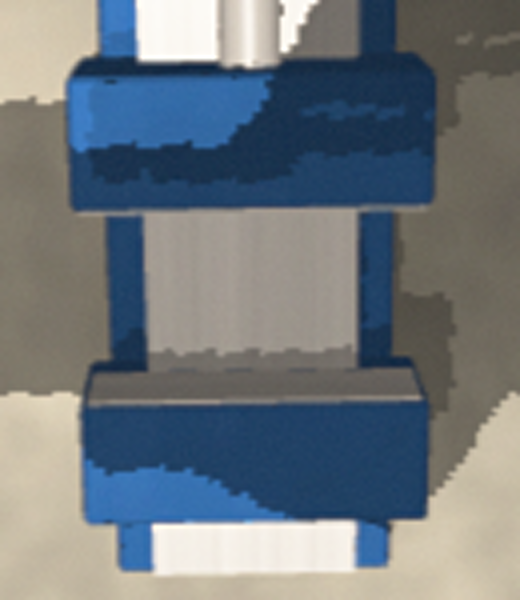

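```bash
python3 -c "
from h import *
import pickle
from scipy.optimize import least_squares
d=pickle.load(open('d6.pkl','rb'));c=d['wrist']['cal']; d1=pickle.load(open('d1.pkl','rb'))
q=lambda x,y:(x/4+260,y/4+150)
P=[ray('',q(*u),.055,c)[:2] for u in [(75,209),(432,205),(83,405),(428,401)]]
P=np.array(P);print(P.round(4),P.mean(0),np.degrees(np.arctan2(*(P[1]-P[0])[::-1])),np.degrees(np.arctan2(*(P[3]-P[2])[::-1])))
loc=np.array([[-.0215,-.04],[-.0215,.04],[.0215,-.04],[.0215,.04]])
W=np.array
V=lambda x,y:(x/5+110,y/5+230)
Wf=lambda x,y:(x/6+320,y/6+320)
obs={'wrist':(c,[q(*u) for u in [(75,209),(432,205),(83,405),(428,401)]]),
'scene':(d1['scene']['cal'],[V(118,285),V(340,200),V(155,378),V(385,290)]),
'side':(d1['side']['cal'],[Wf(437,355),Wf(275,170),Wf(552,305),Wf(410,100)])}
for n,(cc,o) in obs.items():
  def f(p):
    ca,sa=np.cos(p[2]),np.sin(p[2]); w=np.c_[loc@np.array([[ca,sa],[-sa,ca]])+p[:2],np.full(4,.055)]
    return (proj('',w,cc)-np.array(o)).ravel()
  r=least_squares(f,[.55,-.29,-.17]);print(n,r.x[:2].round(4),np.degrees(r.x[2]).round(1),r.fun.round(1))
"
```

```text
[[ 0.5194 -0.3289]
 [ 0.5319 -0.252 ]
 [ 0.5639 -0.336 ]
 [ 0.5764 -0.259 ]] [ 0.54790352 -0.29399201] 80.74428153884095 80.79118893235801
wrist [ 0.5479 -0.294 ] -9.2 [-1.1  1.2  1.3  1.  -1.3 -1.1  1.1 -1.1]
scene [ 0.553  -0.2956] -9.2 [-0.3  0.6  1.4 -0.4 -1.2  0.6  0.2 -1. ]
side [ 0.5458 -0.2987] -13.5 [-0.3  2.2  1.2 -1.7  0.7 -0.5 -1.6 -0.2]
```

```bash
python3 p.py "0.530 -0.300 0.27 80" "0.572 0.004 0.14 80" "0.572 0.004 0.05 80" ; python3 p.py "0.572 0.004 0.05 80" "0.5485 -0.2945 0.15 80"
```

```text
dist 333 mm rz -0.0 [0.0114, 0.3067, 0.13]
dist 378 mm rz -0.0 [0.0114, 0.3067, 0.22]
dist 316 mm rz -0.0 [-0.0287, -0.298, -0.1]
```

>>> {"method": "step_arm", "body": {"plan": [[[0,0,0],[0.001,0.03,0],0],[[0,0,0],[0.003,0.08,0],0],[[0,0,0],[0.005,0.135,0.01],0],[[0,0,0],[0.007,0.19,0.03],0],[[0,0,0],[0.009,0.24,0.06],0],[[0,0,0],[0.011,0.28,0.09],0],[[0,0,0],[0.0115,0.3,0.11],0],[[0,0,0],[0.0115,0.307,0.125],0],[[0,0,0],[0.0115,0.307,0.13],0],[[0,0,0],[0.0115,0.307,0.13],0]]}}

```text
time: 24.85
position: [0.572, 0.0022, 0.1399]
tool_rot: [0.276, 3.129, -0.001]
ft_force: [0.7, 0.2, 0.5]
grip_width: 1.003
```

```bash
python3 m.py 7 wrist lifter; python3 -c "
from fit import *
import pickle
d=pickle.load(open('d7.pkl','rb'))
k='lifter'
if k in d['wrist']:
    x,e=fit(k,[(d['wrist']['cal'],d['wrist'][k]['pixels'])],(.572,.004));print(k,x,e)
s=ctrl.get_state();print(s['position'],s['tool_rot'],s['joint_positions'])"
```

```text
wrist lifter [(0.6, [294, 216, 48, 67])]
lifter [0.57181194 0.00362915] 0.04672215254817014
[0.57234797 0.00274289 0.14046914] [2.74714664e-01 3.12790862e+00 1.07615861e-04] [-0.6553273   0.2617402   0.69950424  1.79225797 -0.18336833  1.15181019
  1.49777908]
```

View pics/wrist7_m.png

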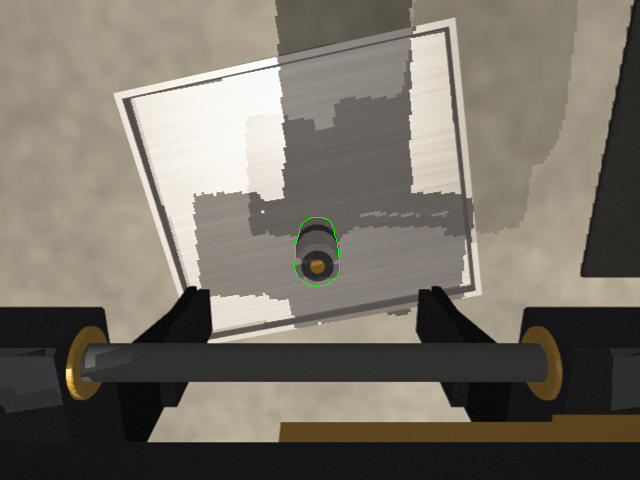

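>>> {"method": "step_arm", "body": {"plan": [[[0,0,0],[0,0,0.03],0],[[0,0,0],[0,0,0.06],0],[[0,0,0],[0,0,0.08],0],[[0,0,0],[0,0,0.09],60],[[0,0,0],[0,0,0.09],130],[[0,0,0],[0,0,0.09],220],[[0,0,0],[0,0,0.09],220],[[0,0,0],[0,0,0.09],220],[[0,0,0],[0,0,0.09],220],[[0,0,0],[0,0,0.09],220]], "squeeze": 20}}

```text
time: 26.2
position: [0.5718, 0.0044, 0.0496]
tool_rot: [0.271, 3.13, 0.0]
ft_force: [-0.7, -0.6, 0.0]
grip_width: 0.296
```

>>> {"method": "step_arm", "body": {"plan": [[[0,0,0],[0,0,0],220],[[0,0,0],[0,0,-0.005],220],[[0,0,0],[0,0,-0.025],220],[[0,0,0],[0,0,-0.06],220],[[0,0,0],[0,-0.01,-0.095],220],[[0,0,0],[-0.003,-0.04,-0.11],220],[[0,0,0],[-0.007,-0.085,-0.11],220],[[0,0,0],[-0.012,-0.13,-0.11],220],[[0,0,0],[-0.017,-0.18,-0.11],220],[[0,0,0],[-0.022,-0.225,-0.11],220]]}}

```text
time: 27.45
position: [0.5547, -0.223, 0.1612]
tool_rot: [0.272, 3.128, -0.0]
ft_force: [1.1, -0.2, -2.2]
grip_width: 0.294
```

>>> {"method": "step_arm", "body": {"plan": [[[0,0,0],[-0.003,-0.035,0],220],[[0,0,0],[-0.006,-0.06,0],220],[[0,0,0],[-0.007,-0.07,0],220],[[0,0,0],[-0.007,-0.073,0.005],220],[[0,0,0],[-0.007,-0.073,0.02],220],[[0,0,0],[-0.007,-0.073,0.035],220],[[0,0,0],[-0.007,-0.073,0.045],220],[[0,0,0],[-0.007,-0.073,0.05],220],[[0,0,0],[-0.007,-0.073,0.05],220],[[0,0,0],[-0.007,-0.073,0.05],220]]}}

```text
time: 28.7
position: [0.5494, -0.2944, 0.11]
tool_rot: [0.271, 3.129, -0.0]
ft_force: [-0.2, -0.2, -0.8]
grip_width: 0.297
```

```bash
python3 m.py 8 wrist,scene,side lifter,vise; python3 -c "
from h import *
s=ctrl.get_state();print(s['position'],s['tool_rot'],s['joint_positions'])
import cv2
v=cv2.imread('pics/wrist8.png')[120:420,180:480];cv2.imwrite('pics/z8.png',cv2.resize(v,None,fx=2,fy=2,interpolation=2))"
```

```text
wrist lifter [(0.78, [280, 260, 69, 126]), (0.74, [619, 33, 20, 302])]
wrist vise [(0.7, [225, 27, 166, 298])]
scene lifter [(0.86, [141, 252, 21, 37]), (0.34, [334, 139, 110, 76])]
scene vise [(0.8, [129, 254, 69, 91]), (0.42, [330, 139, 112, 77])]
side lifter [(0.59, [385, 343, 9, 18]), (0.55, [327, 342, 105, 67])]
side vise [(0.71, [212, 227, 135, 107]), (0.59, [325, 345, 105, 63])]
[ 0.54917426 -0.29413359  0.10959176] [2.70941932e-01 3.12964172e+00 7.98647072e-05] [-0.175202    0.44299957  0.79120085  1.69555027 -0.34124969  1.14662054
  2.10846104]
```

View pics/z8.png

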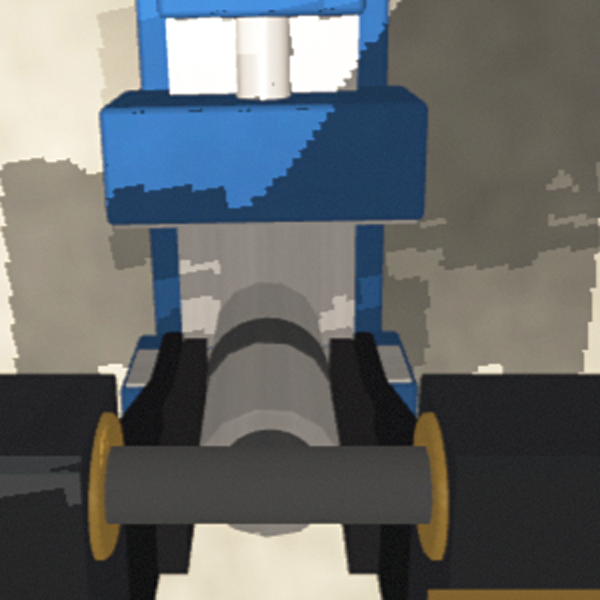

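```bash
python3 -c "
from h import *
import pickle
d=pickle.load(open('d8.pkl','rb'));c=d['wrist']['cal']
q=lambda x,y:(x/2+180,y/2+120)
P=np.array([ray('',q(*u),.055,c)[:2] for u in [(106,222),(425,218),(122,385),(415,383)]])
print(P.round(4),P.mean(0))
# lifter bottom front edge
T=np.array([-.98480775,.17364818])
print(ray('',q(266,283),.035+.03-.001,c))
import cv2
for n,(x,y,w,h) in {'scene':(110,230,110,125),'side':(320,320,120,100)}.items():
  v=cv2.imread(f'pics/{n}8.png')[y:y+h,x:x+w];cv2.imwrite(f'pics/z8{n}.png',cv2.resize(v,None,fx=4,fy=4,interpolation=2))
"
```

```text
[[ 0.5187 -0.3299]
 [ 0.5313 -0.2515]
 [ 0.5631 -0.3359]
 [ 0.5759 -0.2595]] [ 0.54722816 -0.29421667]
[ 0.53824416 -0.29286657  0.064     ]
```

View pics/z8scene.png

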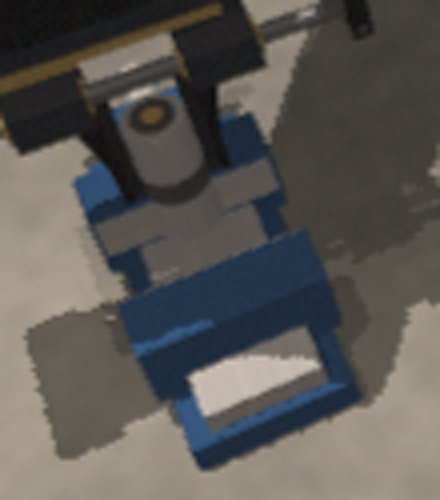

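View pics/z8side.png

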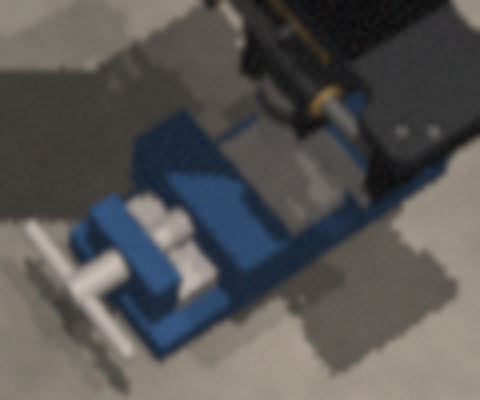

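>>> {"method": "step_arm", "body": {"plan": [[[0,0,0],[0.0015,0,0.005],220],[[0,0,0],[0.0015,0,0.012],220],[[0,0,0],[0.0015,0,0.019],220],[[0,0,0],[0.0015,0,0.025],220],[[0,0,0],[0.0015,0,0.029],220],[[0,0,0],[0.0015,0,0.032],220],[[0,0,0],[0.0015,0,0.033],220],[[0,0,0],[0.0015,0,0.034],220],[[0,0,0],[0.0015,0,0.034],220],[[0,0,0],[0.0015,0,0.034],220]]}}

```text
time: 30.4
position: [0.5477, -0.2939, 0.0756]
tool_rot: [0.271, 3.13, 0.0]
ft_force: [-0.3, -0.9, -0.5]
grip_width: 0.289
```

```bash
python3 m.py 9 wrist lifter,vise; python3 -c "
from h import *
s=ctrl.get_state();print(s['position'],s['tool_rot'],s['ft_force'])
import cv2
v=cv2.imread('pics/wrist9.png')[120:420,180:480];cv2.imwrite('pics/z9.png',cv2.resize(v,None,fx=2,fy=2,interpolation=2))"
```

```text
wrist lifter [(0.93, [282, 261, 67, 124])]
wrist vise [(0.57, [207, 16, 201, 395])]
[ 0.5477286  -0.29392899  0.07563608] [ 2.71046975e-01  3.12955986e+00 -5.65134537e-05] [-0.1901292  -0.20709616 -0.78533441]
```

View pics/z9.png

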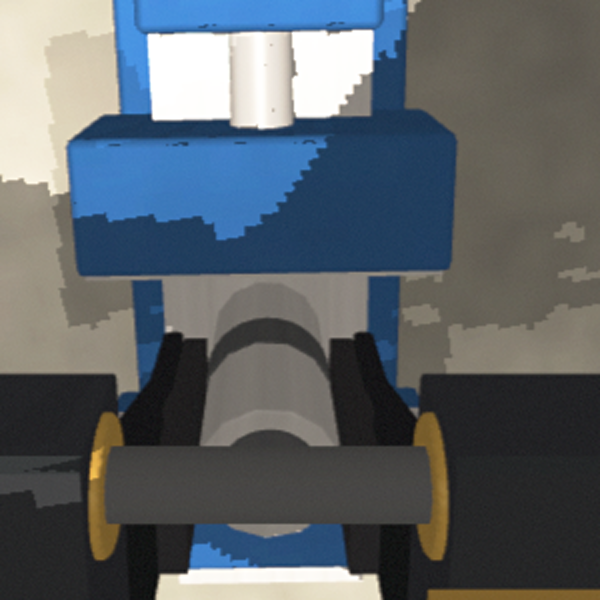

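>>> {"method": "step_arm", "body": {"plan": [[[0,0,0],[0,0,0.0005],220],[[0,0,0],[0,0,0.001],220],[[0,0,0],[0,0,0.001],180],[[0,0,0],[0,0,0.001],160],[[0,0,0],[0,0,0.001],120],[[0,0,0],[0,0,0.001],80],[[0,0,0],[0,0,0.001],40],[[0,0,0],[0,0,-0.02],0],[[0,0,0],[0,0,-0.06],0],[[0,0,0],[0,0,-0.115],0]]}}

```text
time: 31.8
position: [0.547, -0.2936, 0.1921]
tool_rot: [-0.271, -3.129, -0.0]
ft_force: [0.9, -0.0, -0.4]
grip_width: 0.952
```

```bash
python3 m.py 10 wrist,scene,side lifter,vise; python3 -c "
from fit import *
import pickle
d=pickle.load(open('d10.pkl','rb'))
k='lifter'
for n in ['wrist','scene','side']:
  if k in d[n]:
    x,e=fit(k,[(d[n]['cal'],d[n][k]['pixels'])],(.548,-.294),z=.03);print(n,x,e)
v=cv2.imread('pics/wrist10.png')[130:430,170:470];cv2.imwrite('pics/z10.png',cv2.resize(v,None,fx=2,fy=2,interpolation=2))"
```

```text
wrist lifter [(0.92, [294, 207, 39, 61])]
wrist vise [(0.73, [251, 56, 118, 260])]
scene lifter [(0.6, [145, 264, 22, 31])]
scene vise [(0.88, [123, 241, 75, 104])]
side lifter [(0.67, [381, 339, 16, 29])]
side vise [(0.96, [324, 329, 107, 84]), (0.67, [210, 155, 30, 54])]
wrist [ 0.54776918 -0.29438953] 0.048474018606761926
scene [ 0.54819531 -0.29582812] 0.17893937750786248
side [ 0.55065874 -0.29420503] 0.07855951056729704
```

View pics/z10.png

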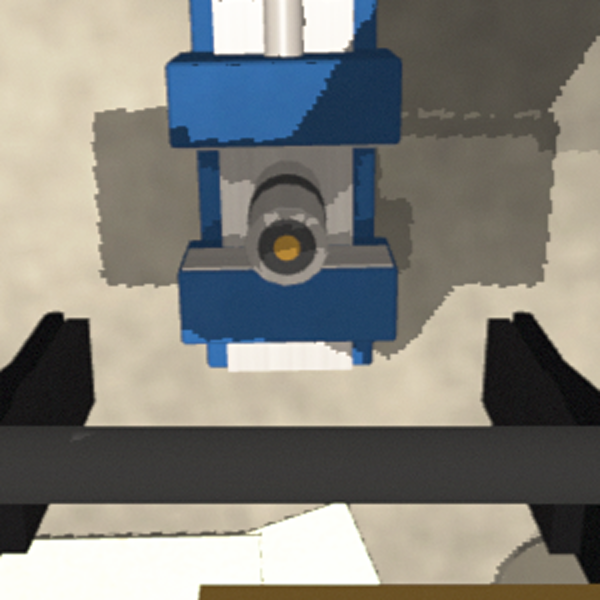

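```bash
python3 -c "
from h import *
import pickle
d=pickle.load(open('d10.pkl','rb'));c=d['wrist']['cal']
q=lambda x,y:(x/2+170,y/2+130)
P=np.array([ray('',q(*u),.055,c)[:2] for u in [(173,147),(398,144),(183,269),(394,265)]])
print(P.round(4),P.mean(0)); print(ray('',q(287,247),.095,c))
import cv2
for n,(x,y,w,h) in {'scene':(110,230,110,125),'side':(320,320,120,100)}.items():
  v=cv2.imread(f'pics/{n}10.png')[y:y+h,x:x+w];cv2.imwrite(f'pics/z10{n}.png',cv2.resize(v,None,fx=4,fy=4,interpolation=2))
"
```

```text
[[ 0.5194 -0.3288]
 [ 0.5317 -0.2525]
 [ 0.5636 -0.3347]
 [ 0.5752 -0.2599]] [ 0.54748864 -0.29397681]
[ 0.54866147 -0.29413993  0.095     ]
```

View pics/z10scene.png

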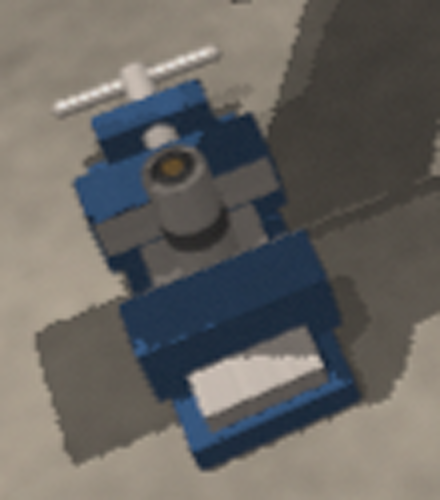

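View pics/z10side.png

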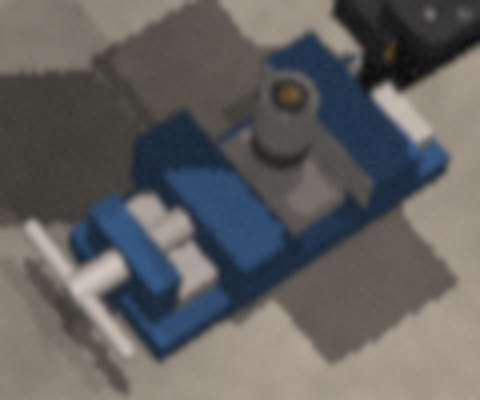

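```bash
python3 p.py "0.5475 -0.294 0.191 80" "0.5195 0.2757 0.23 90"
```

```text
dist 572 mm rz -0.175 [0.1265, 0.5562, -0.039]
```

>>> {"method": "step_arm", "body": {"plan": [[[0,0,0],[0.006,0.025,-0.02],0],[[0,0,0],[0.017,0.075,-0.039],0],[[0,0,-0.05],[0.03,0.13,-0.039],0],[[0,0,-0.1],[0.042,0.185,-0.039],0],[[0,0,-0.15],[0.055,0.24,-0.039],0],[[0,0,-0.175],[0.067,0.295,-0.039],0],[[0,0,-0.175],[0.08,0.35,-0.039],0],[[0,0,-0.175],[0.092,0.405,-0.039],0],[[0,0,-0.175],[0.105,0.46,-0.039],0],[[0,0,-0.175],[0.116,0.51,-0.039],0]]}}

```text
time: 33.5
position: [0.5202, 0.2305, 0.2287]
tool_rot: [0.005, -3.14, 0.001]
ft_force: [0.9, 0.1, 0.0]
grip_width: 1.002
```

```bash
python3 -c "
from h import *
s=ctrl.get_state();print(s['position'],s['tool_rot'],s['ft_force'])"; python3 p.py "0.5475 -0.294 0 80" "0.5195 0.2757 0.23 90"; python3 -c "
import numpy as np
p=np.radians(80);print(.5475-np.sin(p)*.116+np.cos(p)*.51,-.294+np.cos(p)*.116+np.sin(p)*.51)"
```

```text
[0.52018607 0.23048364 0.22868052] [ 4.74249161e-03 -3.14039666e+00  8.42812174e-04] [0.92277255 0.1018014  0.04403966]
dist 615 mm rz -0.175 [0.1265, 0.5562, -0.23]
0.5218228712607184 0.22839514264559008
```

>>> {"method": "step_arm", "body": {"plan": [[[0,0,0],[0.001,0.03,0],0],[[0,0,0],[0.001,0.044,0.015],0],[[0,0,0],[0.001,0.046,0.05],0],[[0,0,0],[0.001,0.046,0.09],0],[[0,0,0],[0.001,0.046,0.125],0],[[0,0,0],[0.001,0.046,0.147],0],[[0,0,0],[0.001,0.046,0.155],0],[[0,0,0],[0.001,0.046,0.155],120],[[0,0,0],[0.001,0.046,0.155],140],[[0,0,0],[0.001,0.046,0.155],140]], "squeeze": 30}}

```text
time: 34.75
position: [0.5207, 0.2752, 0.0757]
tool_rot: [-0.003, 3.14, 0.003]
ft_force: [0.7, 4.6, 3.4]
grip_width: 0.742
```

>>> {"method": "step_arm", "body": {"plan": [[[0,0,0],[0,0,0],140],[[0,0,0],[0,0,0],140],[[0,0,0],[0,0,-0.005],140],[[0,0,0],[0,0,-0.02],140],[[0,0,0],[0,0,-0.05],140],[[0,0,0],[0,0,-0.085],140],[[0,0,0],[0,0,-0.115],140],[[0,0,0],[0,0,-0.135],140],[[0,0,0],[0.001,-0.02,-0.14],140],[[0,0,0],[0.002,-0.055,-0.14],140]]}}

```text
time: 36.0
position: [0.5174, 0.2182, 0.2141]
tool_rot: [0.006, -3.141, 0.002]
ft_force: [0.3, -0.7, -4.2]
grip_width: 0.732
```

>>> {"method": "step_arm", "body": {"plan": [[[0,0,0],[0.001,-0.045,0],140],[[0,0,0],[0.002,-0.09,0],140],[[0,0,0],[0.003,-0.135,0],140],[[0,0,0],[0.004,-0.175,0],140],[[0,0,0],[0.005,-0.205,0.005],140],[[0,0,0],[0.006,-0.217,0.03],140],[[0,0,0],[0.006,-0.217,0.065],140],[[0,0,0],[0.006,-0.217,0.1],140],[[0,0,0],[0.006,-0.217,0.123],140],[[0,0,0],[0.006,-0.217,0.133],140]]}}

```text
time: 37.25
position: [0.5101, 0.0008, 0.0795]
tool_rot: [0.001, -3.137, 0.002]
ft_force: [-0.0, -0.3, -3.2]
grip_width: 0.732
```

```bash
python3 -c "
from h import *
s=ctrl.get_state();print(s['position'],s['tool_rot'],s['ft_force'])"
```

```text
[0.51007969 0.00079952 0.07954375] [ 8.58173747e-04 -3.13732613e+00  1.78957401e-03] [-0.04966611 -0.2952872  -3.22596321]
```

>>> {"method": "step_arm", "body": {"plan": [[[0,0,0],[-0.002,0.002,0],140],[[0,0,0],[-0.002,0.002,0],140],[[0,0,0],[-0.002,0.002,0.002],140],[[0,0,0],[-0.002,0.002,0.003],140],[[0,0,0],[-0.002,0.002,0.004],140],[[0,0,0],[-0.002,0.002,0.0045],140],[[0,0,0],[-0.002,0.002,0.0045],100],[[0,0,0],[-0.002,0.002,0.0045],60],[[0,0,0],[-0.002,0.002,0.0045],0],[[0,0,0],[-0.002,0.002,0.0045],0]]}}

```text
time: 38.5
position: [0.515, 0.0045, 0.0775]
tool_rot: [-0.004, 3.141, 0.0]
ft_force: [-0.0, -0.0, -0.1]
grip_width: 0.911
```

```bash
python3 m.py 11 side,scene jar; python3 -c "
from h import *
for i in range(5):
  s=ctrl.get_state();print(s['position'].round(4),s['ft_force'].round(1)); ctrl.get_image('side')
a=cv2.imread('pics/side1.png')[205:340,205:355];b=cv2.imread('pics/side11.png')[205:340,205:355]
cv2.imwrite('pics/z11.png',cv2.resize(np.vstack([a,b]),None,fx=2.2*1,fy=2.2,interpolation=2))
"
```

```text
side jar [(0.67, [131, 186, 31, 52]), (0.61, [252, 243, 31, 54])]
scene jar [(0.78, [276, 166, 30, 63])]
[0.5147 0.0045 0.0771] [ 0.  -0.6  0. ]
[0.5146 0.0045 0.0771] [-0.6 -0.1  0.3]
[0.5146 0.0045 0.0771] [-0.1  0.4 -0.6]
[0.5146 0.0045 0.077 ] [ 0.   0.2 -0.2]
[0.5145 0.0045 0.077 ] [ 0.1  0.3 -0.9]
```

View pics/z11.png

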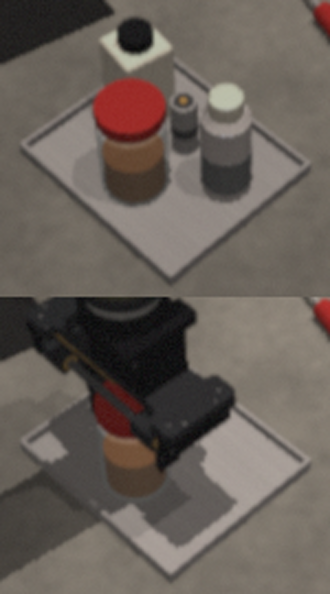

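```bash
python3 p.py "0.5147 0.0048 0.077 90" "0.426 0.291 0.25 0"
```

```text
dist 346 mm rz 1.571 [0.0887, 0.2862, -0.173]
```

>>> {"method": "step_arm", "body": {"plan": [[[0,0,0],[0,0,-0.03],0],[[0,0,0],[0,0,-0.085],0],[[0,0,0.1],[0,0,-0.14],0],[[0,0,0.26],[0.01,0.03,-0.173],0],[[0,0,0.43],[0.025,0.08,-0.173],0],[[0,0,0.6],[0.04,0.13,-0.173],0],[[0,0,0.77],[0.055,0.18,-0.173],0],[[0,0,0.94],[0.07,0.225,-0.173],0],[[0,0,1.11],[0.085,0.265,-0.173],0],[[0,0,1.28],[0.0887,0.2862,-0.173],0]]}}

```text
time: 40.2
position: [0.4235, 0.2931, 0.2498]
tool_rot: [-1.875, -2.52, 0.0]
ft_force: [0.7, -0.3, -0.2]
grip_width: 1.002
```

```bash
python3 m.py 12 side,scene jar,can,flask; cat > cmp.py <<'E'
from h import *
import sys
# register patch from image1 to new: args cam newfile oldfile x y w h
def reg(old,new,box,pad=12):
    x,y,w,h=box
    a=cv2.imread(old).astype(np.float32).mean(2);b=cv2.imread(new).astype(np.float32).mean(2)
    a=cv2.imread(old);b=cv2.imread(new)
    t=a[y:y+h,x:x+w];r=b[y-pad:y+h+pad,x-pad:x+w+pad]
    m=cv2.matchTemplate(r,t,cv2.TM_CCOEFF_NORMED);_,v,_,l=cv2.minMaxLoc(m)
    def sub(f,i): 
        return 0 if i<=0 or i>=len(f)-1 else .5*(f[i-1]-f[i+1])/(f[i-1]-2*f[i]+f[i+1])
    dx=l[0]+sub(m[l[1]],l[0])-pad;dy=l[1]+sub(m[:,l[0]],l[1])-pad
    return dx,dy,v
E
python3 - <<'E'
from fit import *
from cmp import reg
import pickle
d=pickle.load(open('d12.pkl','rb'));d1=pickle.load(open('d1.pkl','rb'))
x,e=fit('jar',[(d['side']['cal'],d['side']['jar']['pixels'])],(.512,.004));print('side',x,e, 'orig .5137 .0049')
# lid patches
for n,box,c in [('side',(248,239,34,32),d['side']['cal']),('scene',(270,167,36,26),d['scene']['cal'])]:
    r=reg(f'pics/{n}1.png',f'pics/{n}12.png',box); p=proj('',[.513,.003,.11],c)[0]
    print(n,r,'world shift',(ray('',p+np.array(r[:2]),.11,c)-ray('',p,.11,c))[:2].round(4))
    tray=reg(f'pics/{n}1.png',f'pics/{n}12.png',(335,265,16,22) if n=='side' else (275,262,24,22)); print('tray ref',tray)
a=cv2.imread('pics/side12.png')[205:340,205:355];b=cv2.imread('pics/scene12.png')[150:285,225:375]
cv2.imwrite('pics/z12.png',cv2.resize(np.hstack([a,b]),None,fx=2.6,fy=2.6,interpolation=2))
E
```

```text
side jar [(0.67, [249, 240, 36, 57])]
side can [(0.95, [135, 184, 28, 53])]
side flask [(0.67, [210, 157, 31, 52]), (0.62, [324, 329, 108, 81])]
scene jar [(0.7, [273, 169, 35, 60])]
scene can [(0.66, [358, 98, 20, 55])]
scene flask [(0.63, [396, 143, 40, 59])]
side [0.51630144 0.00780481] 0.07334532247258363 orig .5137 .0049
side (np.float32(0.11551285), np.float32(-0.55506134), 0.8894226551055908) world shift [0.0011 0.0009]
tray ref (np.float32(-0.019485474), np.float32(-0.0008773804), 0.9953250885009766)
scene (np.float32(0.91538906), np.float32(0.20498562), 0.983092188835144) world shift [0.0016 0.001 ]
tray ref (np.float32(0.0076589584), np.float32(-0.009268761), 0.9997303485870361)
```

View pics/z12.png

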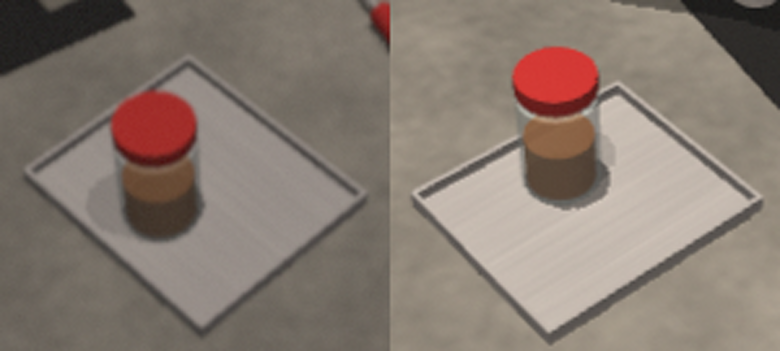

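>>> {"method": "step_arm", "body": {"plan": [[[0,0,0.17],[0,0,0],0],[[0,0,0.29],[0,0,0.02],0],[[0,0,0.29],[0,0,0.06],0],[[0,0,0.29],[0,0,0.105],0],[[0,0,0.29],[0,0,0.145],0],[[0,0,0.29],[0,0,0.165],0],[[0,0,0.29],[0,0,0.171],0],[[0,0,0.29],[0,0,0.171],140],[[0,0,0.29],[0,0,0.171],170],[[0,0,0.29],[0,0,0.171],170]], "squeeze": 25}}

```text
time: 41.85
position: [0.4258, 0.2909, 0.08]
tool_rot: [-2.218, -2.225, -0.003]
ft_force: [-0.5, -0.3, 0.1]
grip_width: 0.751
```

>>> {"method": "step_arm", "body": {"plan": [[[0,0,0],[0,0,0],170],[[0,0,0],[0,0,0],170],[[0,0,0],[0,0,0],170],[[0,0,0],[0,0,0],170],[[0,0,0],[0,0,-0.005],170],[[0,0,0],[0,0,-0.02],170],[[0,0,0],[0,0,-0.05],170],[[0,0,0],[0,0,-0.085],170],[[0,0,0],[0,0,-0.115],170],[[0,0,0],[0,0,-0.14],170]]}}

```text
time: 43.1
position: [0.4253, 0.2904, 0.2212]
tool_rot: [-2.218, -2.224, -0.002]
ft_force: [0.1, -0.5, -2.4]
grip_width: 0.522
```

```bash
python3 -c "
from h import *
for i in range(3):
  s=ctrl.get_state();print(s['position'].round(4),s['tool_rot'].round(3),s['grip_width']); ctrl.get_image('side')"
```

```text
[0.4253 0.2904 0.2212] [-2.218e+00 -2.224e+00 -2.000e-03] 0.522372461875572
[0.4267 0.2915 0.2245] [-2.218 -2.224 -0.011] 0.5219089552758692
[0.4267 0.2915 0.2227] [2.218 2.225 0.01 ] 0.5173766883090483
```

>>> {"method": "step_arm", "body": {"plan": [[[0,0,0],[-0.025,0.01,0],170],[[0,0,0],[-0.065,0.027,0],170],[[0,0,0],[-0.11,0.046,0],170],[[0,0,0],[-0.155,0.065,0],170],[[0,0,0],[-0.2,0.083,0],170],[[0,0,0],[-0.245,0.102,0],170],[[0,0,0],[-0.29,0.121,0],170],[[0,0,0],[-0.325,0.136,0],170],[[0,0,0],[-0.343,0.143,0],170],[[0,0,0],[-0.348,0.1445,0],170]]}}

```text
time: 44.5
position: [0.5699, -0.0587, 0.2176]
tool_rot: [-2.22, -2.221, 0.004]
ft_force: [-0.1, 0.6, -2.6]
grip_width: 0.522
```

>>> {"method": "step_arm", "body": {"plan": [[[0,0,0],[0,0,0.01],170],[[0,0,0],[0,0,0.04],170],[[0,0,0],[0,0,0.075],170],[[0,0,0],[0,0,0.105],170],[[0,0,0],[0,0,0.125],170],[[0,0,0],[0,0,0.134],170],[[0,0,0],[0,0,0.137],170],[[0,0,0],[0,0,0.138],170],[[0,0,0],[0,0,0.138],170],[[0,0,0],[0,0,0.138],170]]}}

```text
time: 45.75
position: [0.5712, -0.0571, 0.0816]
tool_rot: [2.218, 2.224, 0.002]
ft_force: [-0.2, 0.3, -1.2]
grip_width: 0.521
```

```bash
python3 -c "
from h import *
for i in range(3):
  s=ctrl.get_state();print(s['position'].round(4),s['tool_rot'].round(3),s['ft_force'].round(1)); ctrl.get_image('side')"
```

```text
[ 0.5712 -0.0571  0.0816] [2.218e+00 2.224e+00 2.000e-03] [-0.2  0.3 -1.2]
[ 0.5711 -0.0571  0.0815] [2.218e+00 2.224e+00 1.000e-03] [ 0.6 -0.7 -1.6]
[ 0.571  -0.0571  0.0814] [2.218e+00 2.225e+00 1.000e-03] [-0.8 -0.7 -2. ]
```

>>> {"method": "step_arm", "body": {"plan": [[[0,0,0],[0,0,0.001],170],[[0,0,0],[0,0,0.002],170],[[0,0,0],[0,0,0.002],140],[[0,0,0],[0,0,0.002],100],[[0,0,0],[0,0,0.002],40],[[0,0,0],[0,0,0.002],40],[[0,0,0],[0,0,-0.015],40],[[0,0,0],[0,0,-0.06],40],[[0,0,0],[0,0,-0.115],0],[[0,0,0],[0.03,0,-0.16],0]]}}

```text
time: 47.15
position: [0.571, -0.0303, 0.2449]
tool_rot: [2.223, 2.216, 0.003]
ft_force: [0.6, -0.0, -0.8]
grip_width: 0.967
```

```bash
python3 p.py "0.571 -0.027 0.241 0" "0.612 0.261 0.24 -8"; python3 p.py "0.612 0.261 0.24 -8" "0.5693 0.0652 0.24 -8"
```

```text
dist 291 mm rz 0.14 [0.288, 0.041, 0.001]
dist 200 mm rz -0.0 [-0.1998, -0.015, -0.0]
```

>>> {"method": "step_arm", "body": {"plan": [[[0,0,0.03],[0.04,0.006,0],0],[[0,0,0.06],[0.09,0.013,0],0],[[0,0,0.1],[0.14,0.02,0],0],[[0,0,0.14],[0.19,0.027,0],0],[[0,0,0.14],[0.235,0.034,0],0],[[0,0,0.14],[0.27,0.039,0],0],[[0,0,0.14],[0.285,0.041,0],0],[[0,0,0.14],[0.288,0.041,0],0],[[0,0,0.14],[0.288,0.041,0],0],[[0,0,0.14],[0.288,0.041,0],0]]}}

```text
time: 48.4
position: [0.6112, 0.2589, 0.2415]
tool_rot: [2.371, 2.061, 0.0]
ft_force: [-0.4, -0.2, 0.5]
grip_width: 0.999
```

```bash
python3 m.py 13 side,scene can,flask; python3 - <<'E'
from fit import *
from cmp import reg
import pickle
d=pickle.load(open('d13.pkl','rb'))
for n,box in [('side',(298,242,22,30)),('scene',(268,194,26,30))]:
    c=d[n]['cal']
    r=reg(f'pics/{n}1.png',f'pics/{n}13.png',box); p=proj('',[.57,-.058,.115],c)[0]
    print(n,r,'world shift',(ray('',p+np.array(r[:2]),.115,c)-ray('',p,.115,c))[:2].round(4))
for i in range(3):
  s=ctrl.get_state();print(s['position'].round(4),s['tool_rot'].round(3),s['ft_force'].round(1)); ctrl.get_image('side')
E
```

```text
side can [(0.85, [294, 244, 25, 51]), (0.64, [129, 181, 123, 73])]
side flask none
scene can [(0.98, [269, 196, 25, 58])]
scene flask [(0.81, [395, 146, 42, 57])]
side (np.float32(0.076280594), np.float32(-0.09925175), 0.9963122606277466) world shift [0.0003 0.0001]
scene (np.float32(0.12519836), np.float32(0.046398163), 0.9920001029968262) world shift [0.0002 0.0001]
[0.6108 0.2607 0.2411] [-2.369 -2.064 -0.   ] [ 0.1 -0.1 -0.4]
[0.6108 0.2608 0.2411] [-2.368 -2.064 -0.   ] [-0.   0.4 -0.1]
[0.6108 0.2609 0.2411] [-2.368 -2.064 -0.   ] [-0.  -0.1 -0.1]
```

>>> {"method": "step_arm", "body": {"plan": [[[0,0,0],[0,0.001,0.03],0],[[0,0,0],[0,0.001,0.075],0],[[0,0,0],[0,0.001,0.115],0],[[0,0,0],[0,0.001,0.145],0],[[0,0,0],[0,0.001,0.16],0],[[0,0,0],[0,0.001,0.164],60],[[0,0,0],[0,0.001,0.164],140],[[0,0,0],[0,0.001,0.164],160],[[0,0,0],[0,0.001,0.164],160],[[0,0,0],[0,0.001,0.164],160]], "squeeze": 30}}

```text
time: 50.1
position: [0.6121, 0.2612, 0.0779]
tool_rot: [2.368, 2.064, 0.002]
ft_force: [-1.0, 0.6, 2.7]
grip_width: 0.596
```

>>> {"method": "step_arm", "body": {"plan": [[[0,0,0],[0,0,0],160],[[0,0,0],[0,0,0],160],[[0,0,0],[0,0,-0.005],160],[[0,0,0],[0,0,-0.02],160],[[0,0,0],[0,0,-0.05],160],[[0,0,0],[0,0,-0.085],160],[[0,0,0],[0,0,-0.115],160],[[0,0,0],[0,0,-0.135],160],[[0,0,0],[-0.02,-0.002,-0.14],160],[[0,0,0],[-0.055,-0.004,-0.14],160]]}}

```text
time: 51.35
position: [0.5994, 0.2063, 0.2162]
tool_rot: [-2.366, -2.067, 0.002]
ft_force: [-0.9, -1.2, -4.4]
grip_width: 0.594
```

>>> {"method": "step_arm", "body": {"plan": [[[0,0,0],[-0.045,-0.003,0],160],[[0,0,0],[-0.085,-0.006,0],160],[[0,0,0],[-0.12,-0.009,0],160],[[0,0,0],[-0.14,-0.011,0],160],[[0,0,0],[-0.145,-0.011,0.02],160],[[0,0,0],[-0.145,-0.011,0.055],160],[[0,0,0],[-0.145,-0.011,0.09],160],[[0,0,0],[-0.145,-0.011,0.12],160],[[0,0,0],[-0.145,-0.011,0.134],160],[[0,0,0],[-0.145,-0.011,0.137],160]]}}

```text
time: 52.6
position: [0.569, 0.0648, 0.0793]
tool_rot: [-2.368, -2.064, 0.002]
ft_force: [0.8, 0.7, -2.7]
grip_width: 0.598
```

```bash
python3 -c "
from h import *
for i in range(3):
  s=ctrl.get_state();print(s['position'].round(4),s['tool_rot'].round(3),s['ft_force'].round(1)); ctrl.get_image('side')"
```

```text
[0.569  0.0648 0.0793] [-2.368e+00 -2.064e+00  2.000e-03] [ 0.8  0.7 -2.7]
[0.5696 0.0649 0.0799] [ 2.368  2.065 -0.   ] [-0.1  0.  -3.1]
[0.5701 0.0649 0.0806] [2.368e+00 2.064e+00 1.000e-03] [ 0.2 -0.1 -3.4]
```

Down the last 3 mm, release, raise.

>>> {"method": "step_arm", "body": {"plan": [[[0,0,0],[0,0,0.001],160],[[0,0,0],[0,0,0.002],160],[[0,0,0],[0,0,0.003],160],[[0,0,0],[0,0,0.003],130],[[0,0,0],[0,0,0.003],80],[[0,0,0],[0,0,0.003],40],[[0,0,0],[0,0,0.003],40],[[0,0,0],[0,0,-0.015],40],[[0,0,0],[0,0,-0.06],0],[[0,0,0],[0,0,-0.115],0]]}}

```text
time: 54.0
position: [0.5692, 0.0646, 0.1968]
tool_rot: [-2.369, -2.064, 0.001]
ft_force: [1.0, 0.7, 0.5]
grip_width: 0.963
```

>>> {"method": "step_arm", "body": {"plan": [[[0,0,0],[0.02,0,-0.04],0],[[0,0,0],[0.06,0,-0.06],0],[[0,0,0],[0.11,0,-0.06],0],[[0,0,0],[0.16,0,-0.06],0],[[0,0,0],[0.2,0,-0.06],0],[[0,0,0],[0.23,0,-0.06],0],[[0,0,0],[0.25,0,-0.06],0],[[0,0,0],[0.26,0,-0.06],0],[[0,0,0],[0.26,0,-0.06],0],[[0,0,0],[0.26,0,-0.06],0]]}}

```text
time: 55.25
position: [0.6055, 0.3206, 0.2554]
tool_rot: [2.37, 2.061, -0.0]
ft_force: [0.1, 0.3, -0.9]
grip_width: 1.001
```

```bash
python3 m.py 14 side,scene jar,can,flask,lifter; python3 - <<'E'
from fit import *
from cmp import reg
import pickle
d=pickle.load(open('d14.pkl','rb'))
for k,P,bx in [('can',[.57,-.058,.115],[('side',(298,242,22,30)),('scene',(268,194,26,30))]),('jar',[.513,.003,.11],[('side',(248,239,34,32)),('scene',(270,167,36,26))]),
  ('flask',[.569,.064,.105],[('side',(249,210,36,28)),('scene',(314,170,36,34))])]:
  for n,box in bx:
    c=d[n]['cal']
    r=reg(f'pics/{n}1.png',f'pics/{n}14.png',box); p=proj('',P,c)[0]
    print(k,n,np.round(r,2),'world shift',(ray('',p+np.array(r[:2]),P[2],c)-ray('',p,P[2],c))[:2].round(4))
c=d['scene']['cal']
x,e=fit('flask',[(c,d['scene']['flask']['pixels'])],(.57,.064),yaw=True);print(x,np.degrees(10*x[2]),e)
E
```

```text
side jar [(0.75, [250, 212, 31, 44]), (0.66, [252, 241, 31, 59])]
side can [(0.59, [296, 244, 21, 50])]
side flask [(0.59, [249, 214, 34, 44])]
side lifter [(0.83, [383, 339, 15, 30])]
scene jar [(0.8, [272, 166, 33, 61]), (0.7, [232, 179, 134, 104])]
scene can [(0.84, [273, 196, 22, 59]), (0.74, [123, 244, 77, 99])]
scene flask none
scene lifter [(0.81, [146, 267, 24, 30])]
can side [ 0.08 -0.1   1.  ] world shift [0.0003 0.0001]
can scene [0.12 0.05 0.99] world shift [0.0002 0.0001]
jar side [ 0.33 -0.72  0.98] world shift [0.0016 0.0009]
jar scene [0.91 0.21 0.98] world shift [0.0016 0.001 ]
flask side [-0.2   0.34  0.99] world shift [-0.0009 -0.0004]
flask scene [-0.56 -0.15  0.98] world shift [-0.001  -0.0006]Traceback (most recent call last):
  File "<stdin>", line 12, in <module>
KeyError: 'flask'
```

View pics/scene14.png

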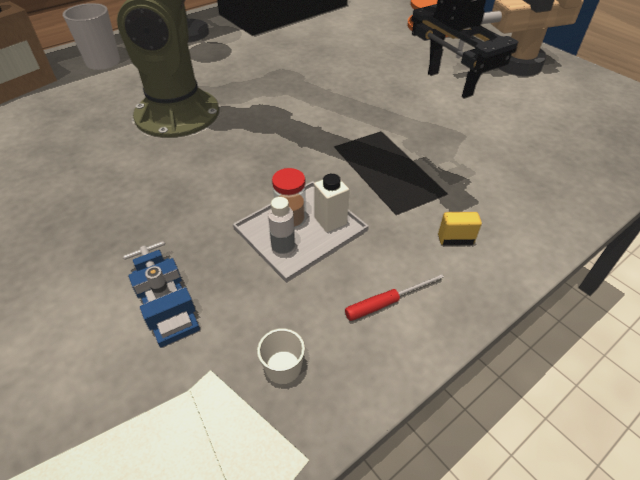

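View pics/side14.png

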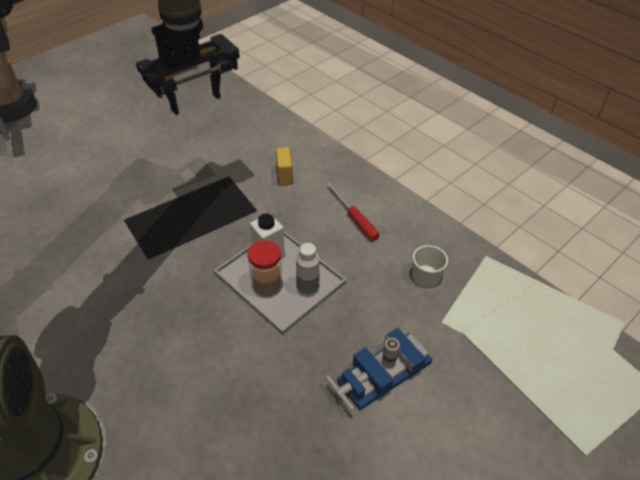

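Both views show the jar, flask and can upright in the tray within 2 mm of where they started. The lifter stands in the vise at about (155,275) in the scene view, the bystanders haven't moved, and the gripper is clear. I'm handing the job in.

```bash
python3 -c "
from bench import ctrl
print(ctrl.close_job())"
```

```text
the job is handed in; nothing more can be done
None
```

The job is done and handed in after about 55 s of the 149 s allowed. I moved the jar, flask and can onto the mat, stood the lifter in the vise, then put each container back in the tray, upright and released.

| Item | Last check | Result |
|---|---|---|
| Can | Start and end pictures compared, both fixed cameras | about 0.3 mm from its original spot |
| Flask | same | about 1 mm |
| Jar | same | about 2 mm |
| Lifter | Wrist camera, against the jaw edges | about 1 mm from the middle of the gap |

- **Lifter position:** the estimates of its position from the side and scene cameras differed from the wrist camera's by about 2 to 3 mm, within the accuracy of those views. For the vise itself they differed by about 5 mm. I relied on the wrist camera.
- **Flask angle:** the last angle fit failed because the network missed the flask in that picture. The picture comparison still matched closely, and I turned the gripper to the same angle for picking up and putting back.
- **Jar:** a silhouette fit from the side camera had put the jar about 4 mm off after I set it down. The picture comparison showed less than 2 mm in both cameras, so I left it there.
- **Forces and bystanders:** the highest wrist force I read was about 23 N, when the jar touched down on the mat. The bystanders looked unmoved in the final pictures.

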